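# Load the test carrier onto the free rails of the board rack

### The arm

A 6-joint arm with a two-finger parallel gripper is mounted at the origin on a cart in front of the work surface, level with it; the furniture and walls round the work are solid. World frame = base frame: x ahead of the robot, y to its left, z up, the work surface at z = 0. Lengths are in m, angles in degrees, forces in N, time in s.
With the tool pointing down it reaches from about 0.4 to 0.825 m from the base axis. Payload 7 kg.
Tool frame: the origin (TCP) lies on the centre line of the jaws, within the pads' length; the fingertips stand robot.tip_reach ahead of it and the grasp point (between the pads) lies 6 mm ahead of it (robot.tip_reach is the distance from the TCP to the fingertips, in m); x points along the fingers, y is the direction in which the jaws open and shut, and the axes are right-handed (so a half turn about x gives the same grasp; the last joint's range is limited). The gripper opens to 88 mm and grips with 3 to 60 N. Pads are 19 mm wide; open, the fingers measure 130 mm over their backs; the gripper's body (78 mm by 193 mm) begins 47 mm behind the grasp point.
Start: joints at [-53.967, 20.546, 0.682, 0, -70.136, -16.507], TCP at [0.226, -0.636, 0.213] pointing down, gripper open.
Joint ranges: [-176.03, 176.03], [-82.01, 121.73], [-58.28, 71.71], [-173.87, 95.51], [-174.79, -0.11], [-173.66, 173.66]. Speed limits (degrees/s): [136.94, 136.94, 172.46, 180, 180, 180].

### API

Orientations are given as [roll, pitch, yaw] about the fixed x, y, z axes, in that order (R = Rz(yaw) Ry(pitch) Rx(roll)).
In Python, from station import robot gives the robot as it stands. The module is installed in compiled form; this text tells all that it offers.
- The arm moves only by the tool drive_tool, never from a script. Its argument "series" is a list of rows, each an object with "gripper": the gripper command: -1 is fully open, 1 is shut, values between are in proportion; "linear": the shift along the tool's x, y, z in mm, a list of three; "rotation": the turn, a rotation vector about the tool's x, y, z in degrees, a list of three. A call has 1 to 20 rows; each row shifts and turns the commanded pose from where the row before left it, along the tool's axes as they then stand; what a row does not reach is not made up. A row lasts 1/12 s, in which the tool goes at most 41.7 mm and 7.16 degrees, less where a joint would pass 70% of its speed; a pose out of reach is approached as far as the arm can. A call with a gripper value outside its range is refused whole. The fingers move at their own pace and stop on an object; the grip force is fixed at half the most. Time passes only in rows, so rows that do not move let the fingers close. It gives the time, the measured TCP pose, the force and the opening at its end, in the units of the state.
- robot.sense(): the state, without advancing time (a new reading comes with each control period).
- robot.get_image(name): name is "side" or "top"; returns a dict with "pixels" (420x560x3 uint8, red, green, blue), "fx", "fy", "cx", "cy" (pixels), "camera_from_world" (4x4, takes a point from world to camera coordinates). Camera axes: x right, y down, z forward; pixel columns grow to the right and rows downward; lengths in m; the calibration is good to about 2 mm. A picture is of the moment at which its call begins. There is no depth.
- robot.close_job(): hands the job in, once; it reports no verdict.
The state is a dict: "time": time; "joints": joint angles; "qd": joint speeds; "tau": joint torques, N m; "position": TCP position; "tcp_rot": TCP orientation; "contact_force": force on the tool from outside, world axes, zero at the start; "moment": the same for the moment, N m; "width": finger opening in m.
Only numpy, scipy, OpenCV 4.12 (cv2) and the standard library are available. Lean on these libraries where they do the work, as an engineer would, in place of code of your own. Each camera call takes 0.05 s, during which the arm holds its last target. There are 200 camera calls.

### The job

Pick up the flat board carrier by its upright handle and slide it, nose first and level, onto the one rail pair still free in the left-hand bay of the rack. Push it gently but fully home, until the ejector bar behind it has gone back as far as it will go, then let go. Do not force it (never more than about 20 newtons) and leave the other things on the bench where they are.

Things in the scene. Friction and masses are not known exactly. Their poses are not given: they have to be found in the camera images.
- rack: aluminium rack fixed to the worktop, 140 x 255 x 100 mm (depth x, width y, height z), origin: centre of its underside; x points into the bays, y to its left, z up. Two bays, each 120 mm wide, centred at y = +62.5 (left bay) and -62.5 mm, open in front and on top. In each, three rail pairs on the side walls. The left bay has one pair free; which one changes.
- bay_mouth (a point): centre of the left bay's mouth, at the rack's underside (x = -70, y = +62.5, z = 0 mm in the rack's frame). The black U-shaped rails run from here to x = +70 mm: ledges 8 mm wide, tops 28, 55 and 82 mm above the rack's underside, over each a lip that leaves a 9 mm high groove. Grooves and walls flare out over 12 mm at the mouth; the walls' flares reach 12 mm ahead of it.
- ejector (a joint): travel (m) of the black upright ejector bar at the back of the left bay (36 mm wide, spans all three heights): 0 forward, 0.008 against its hard stop. Slides back under about 6 N, no spring, stays; starts at 0 to 0.003. The stop's depth was set by hand and must be felt: with the bar against it, the carrier's nose stands 44 to 64 mm behind the rack's origin (rack's x).
- carrier: loose board carrier, about 200 g, flat on the worktop: aluminium sheet 130 x 116 x 5 mm (x, y, z), low parts on top (9 mm above the underside), origin: centre of the sheet's underside, x towards its nose. A tongue at the rear edge, 44 mm wide and 54 mm long, bears an upright black fin 30 x 12 mm (x, y), top 57 mm above the underside. Mass centre 38 mm behind the origin.
- handle (a point): point to grip on the carrier's fin: x = -95, y = 0, z = 42 mm in the carrier's frame; take the fin across its 12 mm thickness (carrier's y)
- nose (a point): middle of the carrier's nose edge, at the underside: x = +65, y = 0, z = 0 mm in the carrier's frame. A fixed bench power supply stands between the carrier and the rack, on the rack's right: carry the sheet over with 200 mm under it or pass in front
- plate_0: stored board plate, fixed in the rack: grey, 100 x 116 x 5 mm (x, y, z), no handle, origin: centre of its underside, 28 mm above the rack's underside (lowest pair); in the rack's frame its x is -16 mm and its y +62.5 mm if it is in the left bay, -62.5 mm if in the right.
- plate_1: stored board plate, fixed in the rack: grey, 100 x 116 x 5 mm (x, y, z), no handle, origin: centre of its underside, 55 mm above the rack's underside (middle pair); in the rack's frame its x is -16 mm and its y +62.5 mm if it is in the left bay, -62.5 mm if in the right.
- plate_2: stored board plate, fixed in the rack: grey, 100 x 116 x 5 mm (x, y, z), no handle, origin: centre of its underside, 82 mm above the rack's underside (top pair); in the rack's frame its x is -16 mm and its y +62.5 mm if it is in the left bay, -62.5 mm if in the right.
- side_cutter: side cutter with red handles lying flat, 125 x 44 x 12 mm, origin under its centre; a bystander that stays where it is
- tweezers: metal tweezers lying flat, 124 x 14 x 8 mm, origin under its centre; a bystander that stays where it is
- relay_1: small black relay, 35 x 28 x 22 mm, origin under its centre; a bystander that stays where it is

How it is judged:
By the outcome, as a careful person would: the job done as asked, in the order asked, and still so for the second after the job is handed in, with the robot touching nothing.
It also fails if it takes over 64 s, if anything falls off the work surface, if the arm or the gripper's body presses on something with over 40 N, if the wrist force passes 120 N, or if a joint passes its speed limit or range.

## Working session

There is one attempt and no reset: what is moved stays moved. The work goes in short steps, Python scripts to look and compute and a tool call to move; the robot and the scene stay as the last step left them, time stands still between calls to the robot, and variables do not carry over. Pictures are saved under pics/ and viewed, about 8 in all and at most 12, crops included, and the job is handed in when it is done.

Besides the shell and the picture viewer there is one more tool, called after "Emit:" as name(argument=value, ...) on one line, values as JSON. drive_tool: Moves the arm, as the interface text tells. Its arguments: {"type":"object","properties":{"series":{"type":"array"}},"required":["series"]}

```bash
mkdir -p pics; python3 - <<'E'
from station import robot
import cv2,pickle
print(robot.sense(), robot.tip_reach)
for n in("side","top"):
    d=robot.get_image(n); pickle.dump(d,open(n+".pkl","wb"))
    cv2.imwrite(f"pics/{n}0.png",cv2.resize(d["pixels"][:,:,::-1],(784,588),interpolation=cv2.INTER_CUBIC))
    print(n,d["fx"],d["fy"],d["cx"],d["cy"],d["camera_from_world"].round(4).tolist())
E
```

```text
{'time': 0.0, 'joints': array([-5.39658013e+01,  2.05923481e+01,  6.36368829e-01, -2.06000754e-02,
       -7.01364812e+01, -1.65083067e+01]), 'qd': array([ 0.00102032, -0.04754118,  0.00049431, -0.00178732,  0.02017664,
       -0.00696363]), 'tau': array([-3.66342128e-04, -5.82713699e+01,  2.93048483e+01,  6.99690118e+00,
        6.88182103e-03, -1.54354439e-04]), 'position': array([ 0.22543846, -0.63571727,  0.21253061]), 'tcp_rot': array([ 94.68046157,  89.90553257, 114.19933842]), 'contact_force': array([ 0.7127242 , -0.21150075, -0.53663172]), 'moment': array([-0.03488694,  0.05325431, -0.03068183]), 'width': 0.08805987086225345} 0.025
side 533.7547044623585 533.7547044623585 274.19008865229165 210.7553961456211 [[-0.8248, -0.565, -0.0205, 0.4108], [-0.3799, 0.5807, -0.72, 0.267], [0.4187, -0.5861, -0.6936, 1.1445], [0.0, 0.0, 0.0, 1.0]]
top 470.8292377291854 470.8292377291854 279.50856005333634 220.54607486085783 [[-0.0274, -0.9996, -0.0015, -0.0366], [-0.9779, 0.0271, -0.2072, 0.5215], [0.2072, -0.0042, -0.9783, 1.3003], [0.0, 0.0, 0.0, 1.0]]
```

View pics/top0.png

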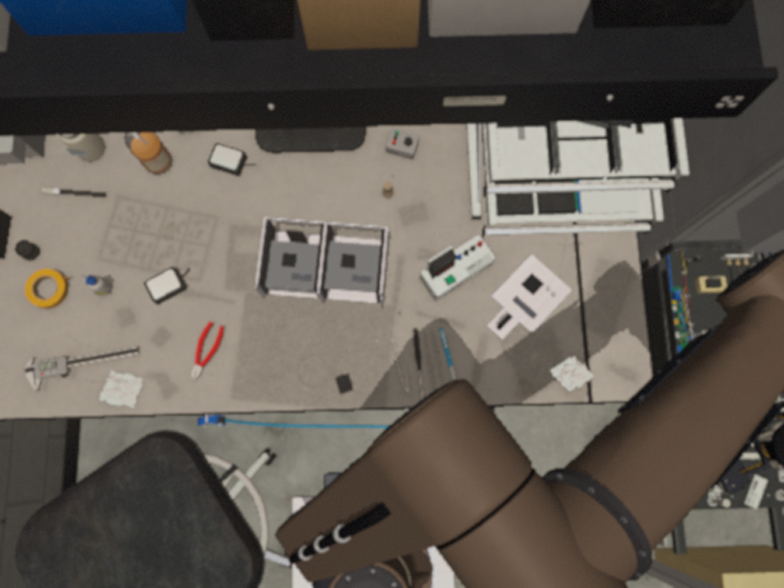

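View pics/side0.png

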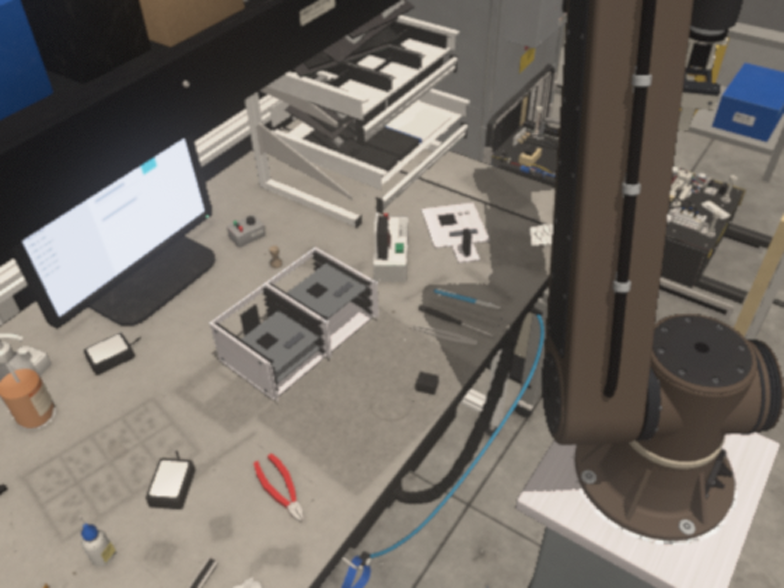

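Top view: rack about (322,262), PSU (457,267), carrier (530,297) with its fin near (503,322), so the nose points up and to the right. Side view: rack (295,318), carrier (457,228). Next I'll zoom in for corners.

```bash
cat > h.py <<'E'
import cv2,numpy as np
def crop(px,u0,v0,w,h,s,step=10):
    im=cv2.resize(px[v0:v0+h,u0:u0+w,::-1],(w*s,h*s),interpolation=cv2.INTER_CUBIC)
    im=cv2.convertScaleAbs(im,alpha=1.3)
    for u in range(-(-u0//step)*step,u0+w,step):
        x=int((u-u0+.5)*s);cv2.line(im,(x,0),(x,5),(0,255,255),1);cv2.putText(im,str(u),(x+1,14),0,.35,(0,255,255),1)
        for v in range(-(-v0//step)*step,v0+h,step):
            y=int((v-v0+.5)*s);cv2.circle(im,(x,y),1,(0,255,255),-1)
            if u-u0<step:cv2.putText(im,str(v),(0,y),0,.35,(0,255,255),1)
    return im
def proj(d,P):
    P=np.atleast_2d(P);M=d["camera_from_world"];c=P@M[:3,:3].T+M[:3,3]
    return np.c_[d["fx"]*c[:,0]/c[:,2]+d["cx"],d["fy"]*c[:,1]/c[:,2]+d["cy"]]
def place(p,P):
    c,s=np.cos(p[-1]),np.sin(p[-1]);P=np.asarray(P,float)
    return np.c_[c*P[:,0]-s*P[:,1]+p[0],s*P[:,0]+c*P[:,1]+p[1],P[:,2]]
E
python3 - <<'E'
import pickle,cv2,numpy as np
from h import *
t=pickle.load(open("top.pkl","rb"))["pixels"];s=pickle.load(open("side.pkl","rb"))["pixels"]
cv2.imwrite("pics/a.png",crop(s,148,172,130,110,6)[:600])
b=np.zeros((600,800,3),np.uint8)
b[:300,:]=np.hstack([crop(t,180,150,100,75,4),crop(t,340,170,80,75,4),np.zeros((300,80,3),np.uint8)])
b[300:,:540]=crop(s,295,140,60,50,9)[:300] if False else crop(s,295,140,90,50,6)
cv2.imwrite("pics/b.png",b)
E
```

```text
(no output)
```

View pics/a.png

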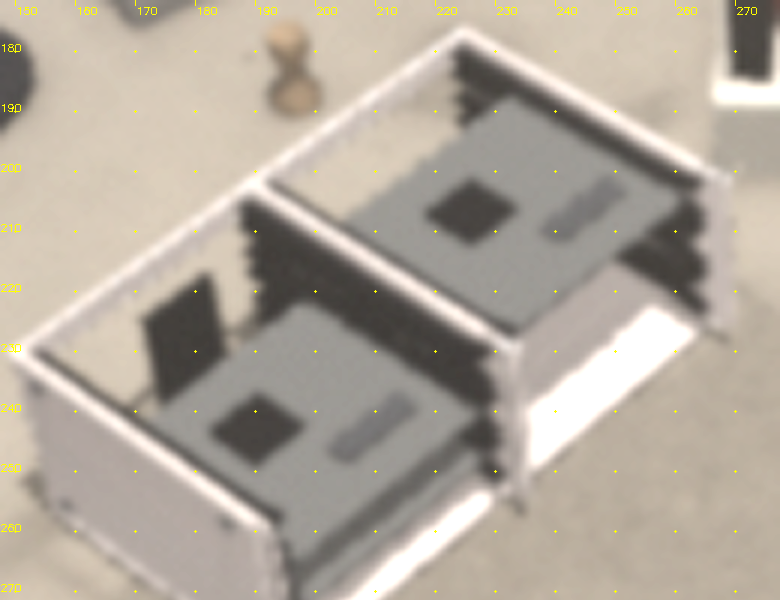

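View pics/b.png

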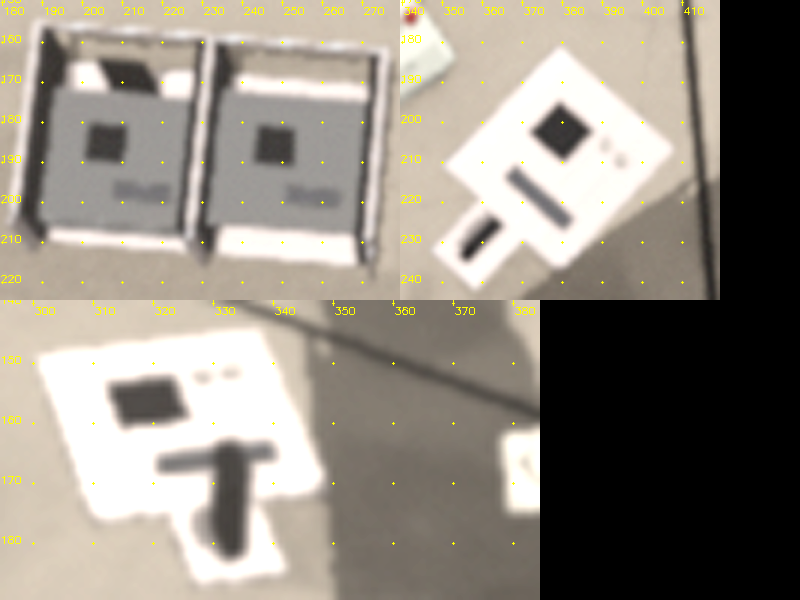

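The left bay's upper plate and the carrier are clear. I'll fit the poses and test the plate-height hypotheses.

```bash
cat > fit.py <<'E'
import pickle,itertools
from h import *
from scipy.optimize import least_squares
T=pickle.load(open("top.pkl","rb"));S=pickle.load(open("side.pkl","rb"))
def fit(t,s,x0):
    (Pt,ut),(Ps,us)=[list(zip(*q)) for q in(t,s)]
    f=lambda p:np.r_[(proj(T,place(p,Pt))-ut).ravel(),(proj(S,place(p,Ps))-us).ravel()]
    r=least_squares(f,x0,loss="soft_l1",f_scale=1.);return r.x,f(r.x).reshape(-1,2)
def carrier():
    z=.005;NL,NR,RL,RR=(.065,.058,z),(.065,-.058,z),(-.065,.058,z),(-.065,-.058,z);TL,TR=(-.119,.022,z),(-.119,-.022,z)
    return fit([(NL,(380,181)),(NR,(408,206.5)),(RR,(379.5,237)),(RL,(350.75,210.25)),(TL,(347.5,232)),(TR,(358.25,242))],
     [(NL,(300.8,148.7)),(NR,(338.2,144.5)),(RR,(348.3,171.2)),(RL,(310.8,176.2)),(TL,(327.3,186.7)),(TR,(342,184.2))],[.5,-.4,-.8])
def rack(zl,zr):
    c=lambda x,y,z:(x/1e3,y/1e3,z/1e3)
    t=[(c(70,127.5,100),(189,155)),(c(70,-127.5,100),(276.5,162)),(c(34,120.5,zl+5),(193.25,171.25)),(c(-66,120.5,zl+5),(190,205)),(c(34,-4.5,zr+5),(235,171.5)),(c(-66,-4.5,zr+5),(231.25,205.75))]
    s=[(c(70,127.5,100),(150,230.2)),(c(70,-127.5,100),(224.5,175.7)),(c(34,4.5,zl+5),(198.8,221.5)),(c(-66,4.5,zl+5),(229.2,239.8)),(c(-66,120.5,zl+5),(195.8,265.7)),
       (c(34,-120.5,zr+5),(232.8,187.3)),(c(-66,-120.5,zr+5),(262.5,204))]
    return fit(t,s,[.55,.1,0])
E
python3 - <<'E'
from fit import *
np.set_printoptions(precision=4,suppress=True)
p,r=carrier();print(p,np.degrees(p[-1]),"\n",r.round(1).tolist())
for a,b in itertools.product((28,55,82),repeat=2):
    p,r=rack(a,b);print(a,b,p,np.degrees(p[2]).round(2),"rms",np.sqrt((r**2).mean()).round(2))
    if (a,b) in((82,82),(55,55),(55,82),(82,55)):print(r.round(1).tolist())
E
```

```text
[ 0.5582 -0.3517 -0.799 ] -45.780087879299245 
 [[-0.7, 0.0], [0.2, 0.4], [-0.1, 0.5], [-0.3, 0.6], [-0.4, -0.2], [-0.1, 0.0], [-0.0, -0.3], [-0.3, -0.7], [1.1, -0.7], [-0.7, -0.7], [-0.4, -0.5], [0.2, -0.0]]
28 28 [ 0.6351  0.0811 -0.0742] -4.25 rms 3.91
28 55 [ 0.633   0.0818 -0.0847] -4.85 rms 2.51
28 82 [ 0.6289  0.0843 -0.1021] -5.85 rms 2.5
55 28 [ 0.6304  0.0829 -0.071 ] -4.07 rms 3.77
55 55 [ 0.6298  0.0827 -0.0761] -4.36 rms 1.79
[[-0.5, 0.1], [0.9, -2.8], [-0.9, 0.3], [-0.6, -0.3], [-0.1, 2.0], [1.3, 1.0], [-0.2, -0.5], [-1.0, -1.7], [0.8, -2.4], [0.1, -2.9], [-0.6, 0.5], [0.3, 5.1], [-0.1, 4.5]]
55 82 [ 0.6268  0.0847 -0.0945] -5.41 rms 1.03
[[-0.7, 0.4], [0.6, -1.0], [-1.3, 0.6], [-1.7, -0.1], [-1.4, 0.2], [-0.8, -0.2], [-0.2, -0.3], [0.4, -0.8], [1.4, -1.6], [0.2, -1.6], [-1.2, 1.5], [0.8, -1.5], [0.4, -1.8]]
82 28 [ 0.6273  0.0836 -0.0615] -3.52 rms 4.97
82 55 [ 0.6272  0.0831 -0.0645] -3.69 rms 3.6
[[-1.0, 1.5], [0.6, -2.4], [-2.9, -1.2], [-2.3, -1.2], [-0.3, 2.9], [1.5, 1.8], [0.6, 0.5], [-0.9, -1.3], [0.2, -9.6], [0.2, -10.3], [-0.6, -6.6], [0.5, 5.5], [0.5, 4.6]]
82 82 [ 0.6242  0.0856 -0.0802] -4.6 rms 2.99
[[-1.4, 1.8], [0.1, -0.7], [-3.5, -0.9], [-3.5, -0.9], [-1.9, 1.1], [-0.7, 0.6], [0.6, 1.0], [0.2, -0.3], [0.5, -8.7], [0.2, -9.0], [-1.3, -5.5], [0.8, -1.2], [0.8, -1.7]]
```

Rack fit gives left-bay plates at 28 and 55 mm, with the right one at 82, so the top pair is free. Now the approach.

```bash
cat > go.py <<'E'
import numpy as np
from station import robot
from scipy.spatial.transform import Rotation as Ro
def info(target=None,yaw=None):
    s=robot.sense();R=Ro.from_euler("xyz",s["tcp_rot"],degrees=True)
    M=R.as_matrix();yt=np.degrees(np.arctan2(M[1,1],M[0,1]))
    print("t",round(s["time"],2),"pos",s["position"].round(4),"ydir",yt.round(2),"xtool",M[:,0].round(4),"F",s["contact_force"].round(1),"w",s["width"].round(4),"q6",s["joints"][5].round(1))
    if target is not None:
        d=np.asarray(target)-s["position"]
        print("d world mm",(d*1e3).round(1),"lin tool mm",(M.T@d*1e3).round(1))
    if yaw is not None:  # wanted tool: x down, y along heading yaw+90 or yaw-90
        for k in(90,-90):
            a=np.radians(yaw+k);Y=np.r_[np.cos(a),np.sin(a),0];X=np.r_[0,0,-1.];W=np.c_[X,Y,np.cross(X,Y)]
            print(k,"rotvec tool",np.degrees(Ro.from_matrix(M.T@W).as_rotvec()).round(2))
    return s,M
E
python3 - <<'E'
from fit import *; from go import *
p,_=carrier();g=place(p,[(-.095,0,.048)])[0];print("grasp TCP",g)
info(g,np.degrees(p[2]))
r,_=rack(55,82);m=place(r,[(-.07,.0625,.082)])[0];print("mouth",m,r)
E
```

```text
grasp TCP [ 0.49192101 -0.2835824   0.048     ]Traceback (most recent call last):
  File "<stdin>", line 3, in <module>
  File "go.py", line 7, in info
    print("t",round(s["time"],2),"pos",s["position"].round(4),"ydir",yt.round(2),"xtool",M[:,0].round(4),"F",s["contact_force"].round(1),"w",s["width"].round(4),"q6",s["joints"][5].round(1))
                                                                                                                                             ^^^^^^^^^^^^^^^^
AttributeError: 'float' object has no attribute 'round'
```

```bash
sed -i 's/s\["width"\].round(4)/round(s["width"],4)/' go.py
python3 - <<'E'
from fit import *; from go import *
p,_=carrier();g=place(p,[(-.095,0,.048)])[0];print("grasp TCP",g)
info(g,np.degrees(p[2]))
r,_=rack(55,82);m=place(r,[(-.07,.0625,.082)])[0];print("mouth",m,r)
E
```

```text
grasp TCP [ 0.49192101 -0.2835824   0.048     ]
t 0.1 pos [ 0.2254 -0.6357  0.2126] ydir 109.52 xtool [-6.0e-04  1.4e-03 -1.0e+00] F [ 0.1 -0.5  0.1] w 0.0876 q6 -16.5
d world mm [ 266.5  352.2 -164.6] lin tool mm [164.9 242.6 368.9]
90 rotvec tool [ 6.53e+01 -5.00e-02 -7.00e-02]
-90 rotvec tool [-1.147e+02  8.000e-02 -6.000e-02]
mouth [0.56300832 0.15357064 0.082     ] [ 0.62680111  0.08474674 -0.09446255]
```

Emit:
drive_tool(series=[{"gripper": -1,"linear": [0,20.2,30.7],"rotation": [0,0,0]},{"gripper": -1,"linear": [0,20.2,30.7],"rotation": [0,0,0]},{"gripper": -1,"linear": [0,20.2,30.7],"rotation": [0,0,0]},{"gripper": -1,"linear": [0,20.2,30.7],"rotation": [0,0,0]},{"gripper": -1,"linear": [0,20.2,30.7],"rotation": [0,0,0]},{"gripper": -1,"linear": [0,20.2,30.7],"rotation": [0,0,0]},{"gripper": -1,"linear": [0,20.2,30.7],"rotation": [0,0,0]},{"gripper": -1,"linear": [0,20.2,30.7],"rotation": [0,0,0]},{"gripper": -1,"linear": [0,20.2,30.7],"rotation": [0,0,0]},{"gripper": -1,"linear": [0,20.2,30.7],"rotation": [0,0,0]},{"gripper": -1,"linear": [0,20.2,30.7],"rotation": [0,0,0]},{"gripper": -1,"linear": [0,20.2,30.7],"rotation": [0,0,0]},{"gripper": -1,"linear": [0,0,0],"rotation": [7,0,0]},{"gripper": -1,"linear": [0,0,0],"rotation": [7,0,0]},{"gripper": -1,"linear": [0,0,0],"rotation": [7,0,0]},{"gripper": -1,"linear": [0,0,0],"rotation": [7,0,0]},{"gripper": -1,"linear": [0,0,0],"rotation": [7,0,0]},{"gripper": -1,"linear": [0,0,0],"rotation": [7,0,0]},{"gripper": -1,"linear": [0,0,0],"rotation": [7,0,0]},{"gripper": -1,"linear": [0,0,0],"rotation": [7,0,0]}])

```text
time: 1.77
position: [0.4915, -0.2844, 0.2131]
tcp_rot: [-165.6, 90.0, 157.6]
contact_force: [0.8, -0.4, -0.1]
width: 0.0877
```

```bash
python3 - <<'E'
from fit import *; from go import *
p,_=carrier();g=place(p,[(-.095,0,.048)])[0]
info(g,np.degrees(p[2]))
E
```

```text
t 1.77 pos [ 0.4915 -0.2844  0.2131] ydir 53.18 xtool [-8.e-04  3.e-04 -1.e+00] F [ 0.8 -0.4 -0.1] w 0.0877 q6 -116.5
d world mm [   0.4    0.8 -165.1] lin tool mm [165.1   1.   -0. ]
90 rotvec tool [ 8.96 -0.04  0.02]
-90 rotvec tool [-1.7104e+02 -2.0000e-02 -7.0000e-02]
```

```bash
python3 - <<'E'
from fit import *
b=np.zeros((480,800,3),np.uint8)
b[:,:400]=crop(T["pixels"],295,160,50,60,8);b[:,400:]=crop(S["pixels"],258,138,50,60,8)
cv2.imwrite("pics/c.png",b)
E
```

```text
(no output)
```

View pics/c.png

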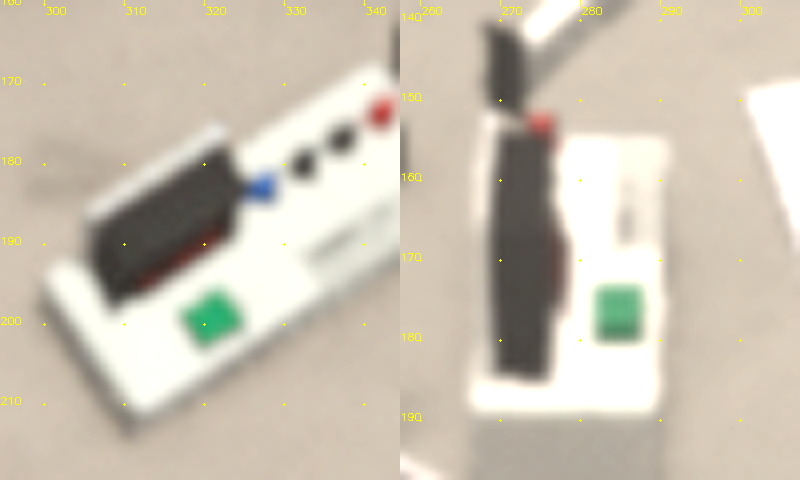

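Crop: the PSU's near short edge runs top (301,193)-(313,211) and side (267,188)-(289.5,188). I'll triangulate its height to check that the gripper body clears it.

```bash
python3 - <<'E'
from fit import *
K=lambda d:np.array([[d["fx"],0,d["cx"]],[0,d["fy"],d["cy"]],[0,0,1]])@d["camera_from_world"][:3]
for n,a,b in[("L",(301,193),(267,188)),("R",(313,211),(289.5,188)),("far R",(350,188),(290,155)),("meter",(308.5,197),(275.5,185)),("meterL",(305.5,187),(269.5,184)),("meter far",(323.5,189),(276,153))]:
    X=cv2.triangulatePoints(K(T),K(S),np.float64(a),np.float64(b)).ravel();X=X[:3]/X[3]
    print(n,X.round(3),(proj(T,X)-a).round(1),(proj(S,X)-b).round(1))
c=place([.4919,-.2836,np.radians(-45.8)],[(.039,.0965,.09),(-.039,.0965,.09)]);print("body corners",c.round(3))
E
```

```text
L [ 0.602 -0.117  0.044] [[0.2 0.5]] [[-0.4 -0.1]]
R [ 0.548 -0.149  0.046] [[-0.1 -0.2]] [[0.2 0.1]]
far R [ 0.615 -0.257  0.057] [[-0.6 -1.3]] [[1.1 0.3]]
meter [ 0.589 -0.138  0.046] [[0.2 0.5]] [[-0.4 -0.1]]
meterL [ 0.613 -0.134  0.043] [[1.4 2.9]] [[-2.6 -0.7]]
meter far [ 0.599 -0.171  0.127] [[-1.4 -2.7]] [[2.4 0.6]]
body corners [[ 0.588 -0.244  0.09 ]
 [ 0.534 -0.188  0.09 ]]
```

PSU top is about 50 mm high and its taller meter is 6 cm from the gripper body, so it clears. Descend.

Emit:
drive_tool(series=[{"gripper": -1,"linear": [0,1,0],"rotation": [4.5,0,0]},{"gripper": -1,"linear": [0,0,0],"rotation": [4.5,0,0]},{"gripper": -1,"linear": [20,0,0],"rotation": [0,0,0]},{"gripper": -1,"linear": [20,0,0],"rotation": [0,0,0]},{"gripper": -1,"linear": [20,0,0],"rotation": [0,0,0]},{"gripper": -1,"linear": [20,0,0],"rotation": [0,0,0]},{"gripper": -1,"linear": [20,0,0],"rotation": [0,0,0]},{"gripper": -1,"linear": [10,0,0],"rotation": [0,0,0]},{"gripper": -1,"linear": [0,0,0],"rotation": [0,0,0]}])

```text
time: 2.52
position: [0.4907, -0.2833, 0.1009]
tcp_rot: [-151.2, 89.7, 163.3]
contact_force: [0.2, -0.6, 0.9]
width: 0.0874
```

```bash
python3 - <<'E'
from fit import *; from go import *
p,_=carrier();g=place(p,[(-.095,0,.048)])[0]
info(g,np.degrees(p[2]))
d=robot.get_image("top");e=robot.get_image("side")
b=np.zeros((480,800,3),np.uint8)
b[:,:400]=crop(d["pixels"],335,200,50,60,8);b[:,400:]=crop(e["pixels"],305,135,50,60,8)
cv2.imwrite("pics/d.png",b)
E
```

```text
t 2.52 pos [ 0.4907 -0.2833  0.1009] ydir 44.5 xtool [-0.0045  0.0014 -1.    ] F [ 0.2 -0.6  0.9] w 0.0874 q6 -125.2
d world mm [  1.3  -0.3 -52.9] lin tool mm [52.9  0.8  1.3]
90 rotvec tool [ 0.28 -0.24  0.13]
-90 rotvec tool [-179.71   -0.21   -0.37]
```

View pics/d.png

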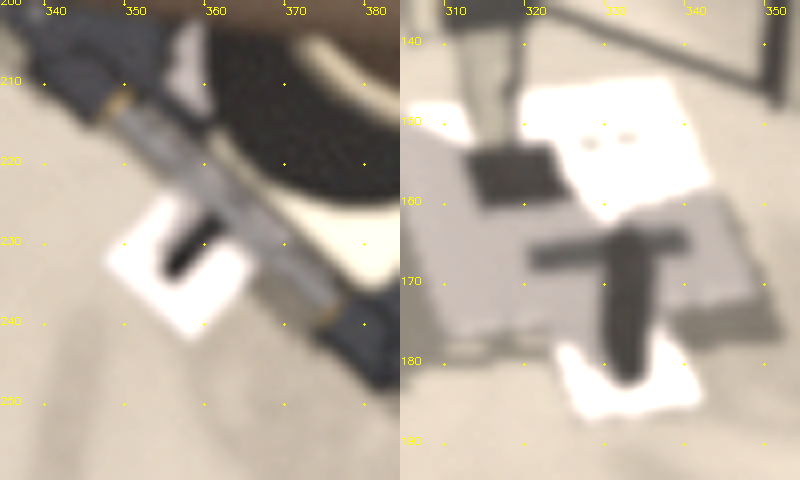

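The gripper straddles the fin: fin rear end top (356,233), finger at side (317,150). Finish the descent and close.

Emit:
drive_tool(series=[{"gripper": -1,"linear": [13,0.4,0.4],"rotation": [0,0,0]},{"gripper": -1,"linear": [13,0.4,0.4],"rotation": [0,0,0]},{"gripper": -1,"linear": [13,0,0.4],"rotation": [0,0,0]},{"gripper": -1,"linear": [11,0,0],"rotation": [0,0,0]},{"gripper": -1,"linear": [2,0,0],"rotation": [0,0,0]},{"gripper": 0.4,"linear": [0,0,0],"rotation": [0,0,0]},{"gripper": 0.4,"linear": [0,0,0],"rotation": [0,0,0]},{"gripper": 0.4,"linear": [0,0,0],"rotation": [0,0,0]},{"gripper": 0.4,"linear": [0,0,0],"rotation": [0,0,0]},{"gripper": 1,"linear": [0,0,0],"rotation": [0,0,0]},{"gripper": 1,"linear": [0,0,0],"rotation": [0,0,0]},{"gripper": 1,"linear": [0,0,0],"rotation": [0,0,0]},{"gripper": 1,"linear": [0,0,0],"rotation": [0,0,0]},{"gripper": 1,"linear": [0,0,0],"rotation": [0,0,0]},{"gripper": 1,"linear": [0,0,0],"rotation": [0,0,0]}])

```text
time: 3.87
position: [0.4938, -0.2841, 0.0515]
tcp_rot: [-141.8, 90.0, 172.7]
contact_force: [0.0, -0.0, -0.7]
width: 0.0265
```

```bash
python3 - <<'E'
from go import *
info([.4919,-.2836,.048],-45.78)
E
```

```text
t 3.87 pos [ 0.4938 -0.2841  0.0515] ydir 44.53 xtool [-0.  0. -1.] F [ 0.  -0.  -0.7] w 0.0265 q6 -125.2
d world mm [-1.9  0.5 -3.5] lin tool mm [ 3.5 -1.  -1.7]
90 rotvec tool [ 0.31 -0.    0.  ]
-90 rotvec tool [-179.69   -0.     -0.  ]
```

Emit:
drive_tool(series=[{"gripper": 1,"linear": [2,0,0],"rotation": [0,0,0]},{"gripper": 1,"linear": [1,0,0],"rotation": [0,0,0]},{"gripper": 1,"linear": [0,0,0],"rotation": [0,0,0]},{"gripper": 1,"linear": [0,0,0],"rotation": [0,0,0]},{"gripper": 1,"linear": [0,0,0],"rotation": [0,0,0]},{"gripper": 1,"linear": [0,0,0],"rotation": [0,0,0]},{"gripper": 1,"linear": [0,0,0],"rotation": [0,0,0]},{"gripper": 1,"linear": [0,0,0],"rotation": [0,0,0]}])

```text
time: 4.53
position: [0.4938, -0.2841, 0.0485]
tcp_rot: [41.9, 90.0, -3.6]
contact_force: [1.0, -0.2, 0.2]
width: 0.0004
```

```bash
python3 - <<'E'
from go import *
info([.4919,-.2836,.048],-45.78)
E
```

```text
t 4.53 pos [ 0.4938 -0.2841  0.0485] ydir 44.52 xtool [ 1.e-04 -0.e+00 -1.e+00] F [ 1.  -0.2  0.2] w 0.0004 q6 -125.2
d world mm [-1.9  0.5 -0.5] lin tool mm [ 0.5 -1.  -1.7]
90 rotvec tool [ 0.3  0.  -0. ]
-90 rotvec tool [-1.797e+02  1.000e-02  1.000e-02]
```

Width is about 0, so the grip missed. Look.

```bash
python3 - <<'E'
from fit import *; from go import *
d=robot.get_image("top");e=robot.get_image("side")
b=np.zeros((600,800,3),np.uint8)
b[:480,:400]=crop(d["pixels"],335,180,80,80,5)[:480] if False else np.pad(crop(d["pixels"],335,175,80,80,5),((0,80),(0,0),(0,0)))
b[:480,400:]=np.pad(crop(e["pixels"],290,130,80,80,5),((0,80),(0,0),(0,0)))
cv2.imwrite("pics/e.png",b[:400])
E
```

```text
(no output)
```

View pics/e.png

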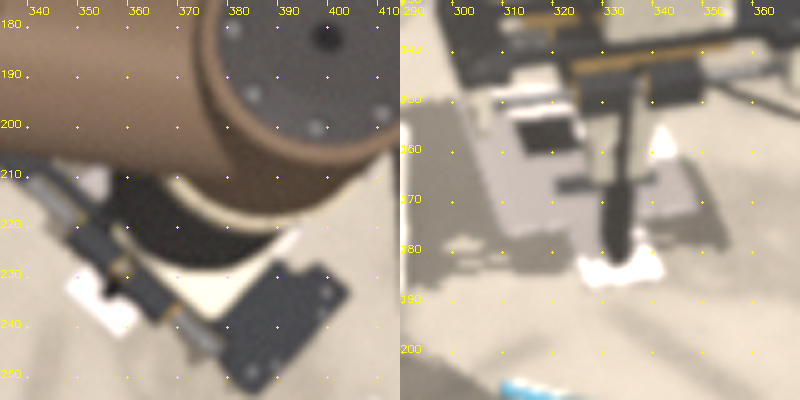

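```bash
python3 - <<'E'
from fit import *; from go import *
p,_=carrier()
s=robot.sense()
for n,P in[("fin rear top",(-.110,0,.057)),("fin front top",(-.08,0,.057)),("fin rear bot",(-.110,0,.005)),("fin front bot",(-.08,0,.005)),("fin centre top",(-.095,0,.057))]:
    q=place(p,[P]);print(n,q.round(3),proj(T,q).round(1),proj(S,q).round(1))
t=s["position"]-[0,0,.025];print("tips",t,proj(T,t).round(1),proj(S,t).round(1))
E
```

```text
fin rear top [[ 0.481 -0.273  0.057]] [[357.5 231.5]] [[334.8 168.8]]
fin front top [[ 0.502 -0.294  0.057]] [[364.5 224.2]] [[332.1 162.1]]
fin rear bot [[ 0.481 -0.273  0.005]] [[354.7 234.8]] [[333.8 183.1]]
fin front bot [[ 0.502 -0.294  0.005]] [[361.5 227.7]] [[331.1 176.3]]
fin centre top [[ 0.492 -0.284  0.057]] [[361.  227.8]] [[333.5 165.4]]
tips [ 0.4938029  -0.28406848  0.02349937] [[359.2 229.4]] [[332.3 174.3]]
```

```bash
python3 - <<'E'
from fit import *; from go import *
for z in(.1009,.13):
  for k in(1,-1):
    t=np.array([.4907,-.2833,z-.025])+k*.05*np.array([.713,.70,0]);print(z,k,proj(S,t).round(1),proj(T,t).round(1))
b=np.array([.4938,-.2841,.0485+.041]);print("body front centre now",proj(S,b),proj(T,b))
for z in(.0235,.04,.05,.06):
  print(z,proj(S,np.array([.4938,-.2841,z])).round(1))
for dx in(.02,.04):
  print("fwd",dx,proj(S,np.array([.4938+.697*dx,-.2841-.717*dx,.0235])).round(1))
print(robot.sense()["tau"].round(2),robot.sense()["moment"])
E
```

```text
0.1009 1 [[316.4 162.5]] [[348.9 215. ]]
0.1009 -1 [[351.8 158. ]] [[375.3 239.1]]
0.13 1 [[316.8 154.1]] [[350.4 212.7]]
0.13 -1 [[352.7 149.5]] [[377.4 237.3]]
body front centre now [[333.6407804  155.77055542]] [[363.10352747 224.95000873]]
0.0235 [[332.3 174.3]]
0.04 [[332.6 169.8]]
0.05 [[332.8 167. ]]
0.06 [[333.  164.2]]
fwd 0.02 [[330.6 169.9]]
fwd 0.04 [[328.9 165.5]]
[  0.   -50.28  22.17   5.24  -0.09  -0.  ] [-0.1124781  -0.0132444  -0.06113255]
```

Emit:
drive_tool(series=[{"gripper": -1,"linear": [0,0,0],"rotation": [0,0,0]},{"gripper": -1,"linear": [0,0,0],"rotation": [0,0,0]},{"gripper": -1,"linear": [0,0,0],"rotation": [0,0,0]},{"gripper": -1,"linear": [0,0,0],"rotation": [0,0,0]},{"gripper": -1,"linear": [0,0,0],"rotation": [0,0,0]},{"gripper": -1,"linear": [0,0,0],"rotation": [0,0,0]},{"gripper": -1,"linear": [0,0,0],"rotation": [0,0,0]}])

```text
time: 5.22
position: [0.4938, -0.2841, 0.0484]
tcp_rot: [-143.4, 90.0, 171.1]
contact_force: [1.3, 0.4, 0.3]
width: 0.0415
```

```bash
python3 - <<'E'
from fit import *; from go import *
info()
d=robot.get_image("top");e=robot.get_image("side")
b=np.hstack([crop(e["pixels"],290,110,80,100,6),crop(d["pixels"],330,185,50,100,6)])
cv2.imwrite("pics/f.png",b)
E
```

```text
t 5.22 pos [ 0.4938 -0.2841  0.0484] ydir 44.53 xtool [-0.  0. -1.] F [1.3 0.4 0.3] w 0.0415 q6 -125.2
```

View pics/f.png

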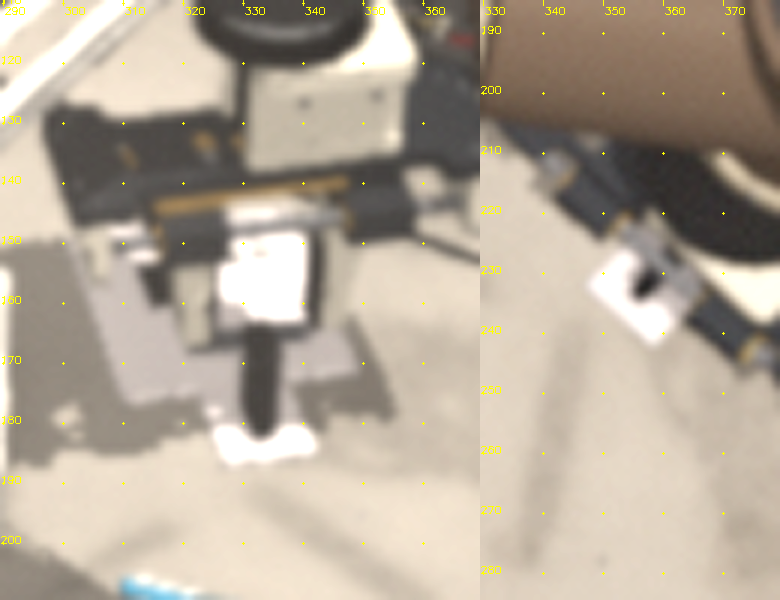

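Fingertips appear at side (322,167) and (344,163), matching tips at z≈0.055 rather than 0.024. The tool is really about 32 mm higher than the reported pose implies, and it closed above the fin. I'll trust the cameras and go down carefully, watching force.

Emit:
drive_tool(series=[{"gripper": -1,"linear": [4,0,0],"rotation": [0,0,0]},{"gripper": -1,"linear": [4,0,0],"rotation": [0,0,0]},{"gripper": -1,"linear": [4,0,0],"rotation": [0,0,0]},{"gripper": -1,"linear": [4,0,0],"rotation": [0,0,0]},{"gripper": -1,"linear": [2,0,0],"rotation": [0,0,0]},{"gripper": -1,"linear": [0,0,0],"rotation": [0,0,0]},{"gripper": -1,"linear": [0,0,0],"rotation": [0,0,0]}])

```text
time: 5.9
position: [0.4937, -0.2841, 0.0302]
tcp_rot: [-139.8, 90.0, 174.7]
contact_force: [0.9, -0.7, 0.1]
width: 0.0871
```

Emit:
drive_tool(series=[{"gripper": -1,"linear": [2,0,0],"rotation": [0,0,0]},{"gripper": -1,"linear": [2,0,0],"rotation": [0,0,0]},{"gripper": -1,"linear": [2,0,0],"rotation": [0,0,0]},{"gripper": -1,"linear": [0,0,0],"rotation": [0,0,0]}])

```text
time: 6.23
position: [0.4935, -0.284, 0.0241]
tcp_rot: [-157.6, 90.0, 156.9]
contact_force: [0.4, -0.4, 0.1]
width: 0.0878
```

The reported tip height is already below the table with no force, which confirms the offset. Continue and close.

Emit:
drive_tool(series=[{"gripper": -1,"linear": [2,0,0],"rotation": [0,0,0]},{"gripper": -1,"linear": [2,0,0],"rotation": [0,0,0]},{"gripper": -1,"linear": [2,0,0],"rotation": [0,0,0]},{"gripper": -1,"linear": [2,0,0],"rotation": [0,0,0]},{"gripper": 1,"linear": [0,0,0],"rotation": [0,0,0]},{"gripper": 1,"linear": [0,0,0],"rotation": [0,0,0]},{"gripper": 1,"linear": [0,0,0],"rotation": [0,0,0]},{"gripper": 1,"linear": [0,0,0],"rotation": [0,0,0]},{"gripper": 1,"linear": [0,0,0],"rotation": [0,0,0]},{"gripper": 1,"linear": [0,0,0],"rotation": [0,0,0]},{"gripper": 1,"linear": [0,0,0],"rotation": [0,0,0]},{"gripper": 1,"linear": [0,0,0],"rotation": [0,0,0]},{"gripper": 1,"linear": [0,0,0],"rotation": [0,0,0]},{"gripper": 1,"linear": [0,0,0],"rotation": [0,0,0]},{"gripper": 1,"linear": [0,0,0],"rotation": [0,0,0]},{"gripper": 1,"linear": [0,0,0],"rotation": [0,0,0]},{"gripper": 1,"linear": [0,0,0],"rotation": [0,0,0]},{"gripper": 1,"linear": [0,0,0],"rotation": [0,0,0]},{"gripper": 1,"linear": [0,0,0],"rotation": [0,0,0]},{"gripper": 1,"linear": [0,0,0],"rotation": [0,0,0]}])

```text
time: 7.9
position: [0.4936, -0.2841, 0.0164]
tcp_rot: [-143.0, 90.0, 171.5]
contact_force: [-0.7, -0.0, 1.4]
width: 0.0118
```

```bash
python3 - <<'E'
from go import *
info([.4919,-.2836,.016],-45.78)
E
```

```text
t 7.9 pos [ 0.4936 -0.2841  0.0164] ydir 44.53 xtool [-3.e-04  0.e+00 -1.e+00] F [-0.7 -0.   1.4] w 0.0118 q6 -125.2
d world mm [-1.7  0.5 -0.4] lin tool mm [ 0.4 -0.9 -1.5]
90 rotvec tool [ 0.31 -0.01  0.01]
-90 rotvec tool [-1.7969e+02 -2.0000e-02 -2.0000e-02]
```

Gripped: width 11.8 mm. Lift 210 mm.

Emit:
drive_tool(series=[{"gripper": 1,"linear": [-5,0,0],"rotation": [0,0,0]},{"gripper": 1,"linear": [-10,0,0],"rotation": [0,0,0]},{"gripper": 1,"linear": [-18,0,0],"rotation": [0,0,0]},{"gripper": 1,"linear": [-18,0,0],"rotation": [0,0,0]},{"gripper": 1,"linear": [-18,0,0],"rotation": [0,0,0]},{"gripper": 1,"linear": [-18,0,0],"rotation": [0,0,0]},{"gripper": 1,"linear": [-18,0,0],"rotation": [0,0,0]},{"gripper": 1,"linear": [-18,0,0],"rotation": [0,0,0]},{"gripper": 1,"linear": [-18,0,0],"rotation": [0,0,0]},{"gripper": 1,"linear": [-18,0,0],"rotation": [0,0,0]},{"gripper": 1,"linear": [-18,0,0],"rotation": [0,0,0]},{"gripper": 1,"linear": [-18,0,0],"rotation": [0,0,0]},{"gripper": 1,"linear": [-10,0,0],"rotation": [0,0,0]},{"gripper": 1,"linear": [-5,0,0],"rotation": [0,0,0]},{"gripper": 1,"linear": [0,0,0],"rotation": [0,0,0]}])

```text
time: 9.15
position: [0.4941, -0.2841, 0.2277]
tcp_rot: [36.2, 89.9, -9.2]
contact_force: [-0.4, 0.3, -2.1]
width: 0.0119
```

```bash
python3 - <<'E'
from go import *
info([.376,.171,.226],-5.41)
E
```

```text
t 9.15 pos [ 0.4941 -0.2841  0.2277] ydir 44.53 xtool [ 2.e-03 -3.e-04 -1.e+00] F [-0.4  0.3 -2.1] w 0.0119 q6 -125.2
d world mm [-118.1  455.1   -1.7] lin tool mm [   1.3  234.9 -407.3]
90 rotvec tool [-4.006e+01  1.100e-01 -3.000e-02]
-90 rotvec tool [ 1.3994e+02 -4.0000e-02 -1.4000e-01]
```

Emit:
drive_tool(series=[{"gripper": 1,"linear": [0,4,-7],"rotation": [0,0,0]},{"gripper": 1,"linear": [0,8,-14],"rotation": [0,0,0]},{"gripper": 1,"linear": [0,13.1,-22.7],"rotation": [0,0,0]},{"gripper": 1,"linear": [0,13.1,-22.7],"rotation": [0,0,0]},{"gripper": 1,"linear": [0,13.1,-22.7],"rotation": [0,0,0]},{"gripper": 1,"linear": [0,13.1,-22.7],"rotation": [0,0,0]},{"gripper": 1,"linear": [0,13.1,-22.7],"rotation": [0,0,0]},{"gripper": 1,"linear": [0,13.1,-22.7],"rotation": [0,0,0]},{"gripper": 1,"linear": [0,13.1,-22.7],"rotation": [0,0,0]},{"gripper": 1,"linear": [0,13.1,-22.7],"rotation": [0,0,0]},{"gripper": 1,"linear": [0,13.1,-22.7],"rotation": [0,0,0]},{"gripper": 1,"linear": [0,13.1,-22.7],"rotation": [0,0,0]},{"gripper": 1,"linear": [0,13.1,-22.7],"rotation": [0,0,0]},{"gripper": 1,"linear": [0,13.1,-22.7],"rotation": [0,0,0]},{"gripper": 1,"linear": [0,13.1,-22.7],"rotation": [0,0,0]},{"gripper": 1,"linear": [0,13.1,-22.7],"rotation": [0,0,0]},{"gripper": 1,"linear": [0,13.1,-22.7],"rotation": [0,0,0]},{"gripper": 1,"linear": [0,13.1,-22.7],"rotation": [0,0,0]},{"gripper": 1,"linear": [0,8.3,-14.6],"rotation": [0,0,0]},{"gripper": 1,"linear": [0,5,-8.7],"rotation": [0,0,0]}])

```text
time: 10.82
position: [0.4017, 0.1398, 0.2267]
tcp_rot: [173.8, 86.3, 131.0]
contact_force: [0.3, -0.5, -2.1]
width: 0.0116
```

Emit:
drive_tool(series=[{"gripper": 1,"linear": [0,0,0],"rotation": [-2,0,0]},{"gripper": 1,"linear": [0,0,0],"rotation": [-4,0,0]},{"gripper": 1,"linear": [0,0,0],"rotation": [-4,0,0]},{"gripper": 1,"linear": [0,0,0],"rotation": [-4,0,0]},{"gripper": 1,"linear": [0,0,0],"rotation": [-4,0,0]},{"gripper": 1,"linear": [0,0,0],"rotation": [-4,0,0]},{"gripper": 1,"linear": [0,0,0],"rotation": [-4,0,0]},{"gripper": 1,"linear": [0,0,0],"rotation": [-4,0,0]},{"gripper": 1,"linear": [0,0,0],"rotation": [-4,0,0]},{"gripper": 1,"linear": [0,0,0],"rotation": [-4,0,0]},{"gripper": 1,"linear": [0,0,0],"rotation": [-2,0,0]},{"gripper": 1,"linear": [0,0,0],"rotation": [0,0,0]}])

```text
time: 11.82
position: [0.4015, 0.1382, 0.2268]
tcp_rot: [133.7, 86.4, 130.9]
contact_force: [-1.1, 0.9, -2.1]
width: 0.012
```

```bash
python3 - <<'E'
from fit import *;from go import *
info([.376,.171,.226],-5.41)
d=robot.get_image("top");e=robot.get_image("side")
for n,q in(("T1",d),("S1",e)):pickle.dump(q,open(n+".pkl","wb"))
b=np.hstack([crop(e["pixels"],130,130,160,160,3),crop(d["pixels"],170,130,100,160,3)])
b=np.vstack([b,np.zeros((10,b.shape[1],3),np.uint8)])
cv2.imwrite("pics/g.png",b)
E
```

```text
t 11.82 pos [0.4015 0.1382 0.2268] ydir 87.13 xtool [-0.0412  0.0477 -0.998 ] F [-1.1  0.9 -2.1] w 0.012 q6 -133.5
d world mm [-25.5  32.8  -0.8] lin tool mm [  3.4  31.4 -27. ]
90 rotvec tool [ 2.59 -2.55 -2.56]
-90 rotvec tool [-177.32    3.96   -3.95]
```

View pics/g.png

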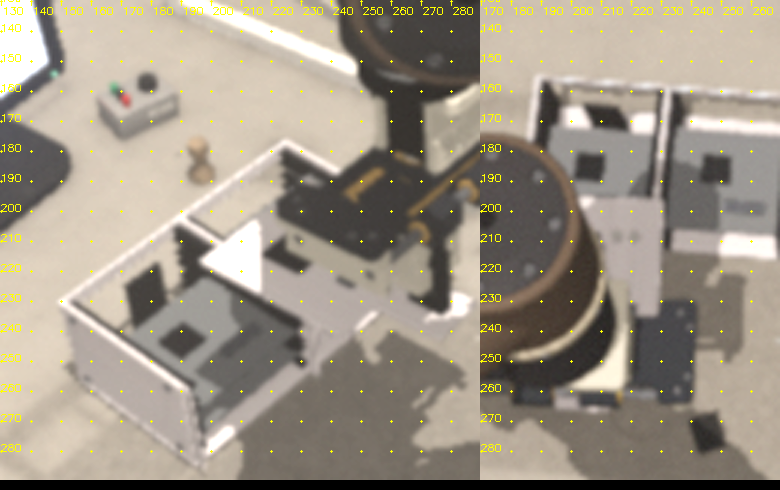

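The arm hit its inner reach limit and tilted 3.6°. I'll check the joints and the rack-frame pose.

```bash
cat >> go.py <<'E'
RK=np.array([.6268,.0847,np.radians(-5.41)])
def rk(s):
    c,q=np.cos(RK[2]),np.sin(RK[2]);d=s["position"][:2]-RK[:2]
    return np.array([c*d[0]+q*d[1],-q*d[0]+c*d[1]])*1e3
E
python3 - <<'E'
from go import *
s=robot.sense();print(s["joints"].round(1),"rack-frame TCP",rk(s).round(1),"r",np.hypot(*s["position"][:2]).round(3))
for t in([.391,.170,.227],[.391,.170,.125],[.391,.170,.110]):info(t,-5.41)
E
```

```text
[  42.1   -3.5  -25.    -3.9  -68.4 -133.7] rack-frame TCP [-229.5   32.2] r 0.425
t 11.92 pos [0.4014 0.1384 0.2269] ydir 86.97 xtool [-0.0411  0.0477 -0.998 ] F [-0.5  1.2 -2. ] w 0.0117 q6 -133.7
d world mm [-10.4  31.6   0.1] lin tool mm [  1.8  31.  -12. ]
90 rotvec tool [ 2.44 -2.55 -2.56]
-90 rotvec tool [-177.47    3.96   -3.95]
t 11.92 pos [0.4014 0.1384 0.2269] ydir 86.97 xtool [-0.0411  0.0477 -0.998 ] F [-0.5  1.2 -2. ] w 0.0117 q6 -133.7
d world mm [ -10.4   31.6 -101.9] lin tool mm [103.6  26.4  -7.6]
90 rotvec tool [ 2.44 -2.55 -2.56]
-90 rotvec tool [-177.47    3.96   -3.95]
t 11.92 pos [0.4014 0.1384 0.2269] ydir 86.97 xtool [-0.0411  0.0477 -0.998 ] F [-0.5  1.2 -2. ] w 0.0117 q6 -133.7
d world mm [ -10.4   31.6 -116.9] lin tool mm [118.6  25.7  -6.9]
90 rotvec tool [ 2.44 -2.55 -2.56]
-90 rotvec tool [-177.47    3.96   -3.95]
```

Emit:
drive_tool(series=[{"gripper": 1,"linear": [0,0,0],"rotation": [1.2,-1.25,-1.25]},{"gripper": 1,"linear": [0,0,0],"rotation": [1.2,-1.25,-1.25]},{"gripper": 1,"linear": [0,5,-2],"rotation": [0,0,0]},{"gripper": 1,"linear": [0,5,-2],"rotation": [0,0,0]},{"gripper": 1,"linear": [0,5,-2],"rotation": [0,0,0]},{"gripper": 1,"linear": [0,0,0],"rotation": [0,0,0]}])

```text
time: 12.42
position: [0.3966, 0.1552, 0.2271]
tcp_rot: [108.4, 89.9, 103.2]
contact_force: [-0.4, -0.7, -1.6]
width: 0.012
```

```bash
python3 - <<'E'
from go import *
s=robot.sense();print(s["joints"].round(1),"rack-frame TCP",rk(s).round(1),"r",np.hypot(*s["position"][:2]).round(3))
info([.391,.170,.227],-5.41)
E
```

```text
[ 4.800e+01 -4.500e+00 -2.730e+01 -1.000e-01 -6.710e+01 -1.432e+02] rack-frame TCP [-235.8   48.5] r 0.426
t 12.42 pos [0.3966 0.1552 0.2271] ydir 84.81 xtool [-5.0e-04  2.3e-03 -1.0e+00] F [-0.4 -0.7 -1.6] w 0.012 q6 -143.2
d world mm [-5.6 14.8 -0.1] lin tool mm [ 0.2 14.2 -6.9]
90 rotvec tool [ 0.22 -0.04 -0.13]
-90 rotvec tool [-1.7978e+02  2.0000e-01 -7.0000e-02]
```

It was only the joint-speed limit near the inner reach. The pose is level again, so continue slowly and descend in front of the bay.

Emit:
drive_tool(series=[{"gripper": 1,"linear": [0,2.8,-2.8],"rotation": [0.2,0,0]},{"gripper": 1,"linear": [0,2.8,-2.8],"rotation": [0,0,0]},{"gripper": 1,"linear": [0,2.8,-2.8],"rotation": [0,0,0]},{"gripper": 1,"linear": [0,2.8,-2.8],"rotation": [0,0,0]},{"gripper": 1,"linear": [0,2.8,-2.8],"rotation": [0,0,0]},{"gripper": 1,"linear": [6,0,0],"rotation": [0,0,0]},{"gripper": 1,"linear": [12,0,0],"rotation": [0,0,0]},{"gripper": 1,"linear": [12,0,0],"rotation": [0,0,0]},{"gripper": 1,"linear": [12,0,0],"rotation": [0,0,0]},{"gripper": 1,"linear": [12,0,0],"rotation": [0,0,0]},{"gripper": 1,"linear": [12,0,0],"rotation": [0,0,0]},{"gripper": 1,"linear": [12,0,0],"rotation": [0,0,0]},{"gripper": 1,"linear": [12,0,0],"rotation": [0,0,0]},{"gripper": 1,"linear": [6,0,0],"rotation": [0,0,0]},{"gripper": 1,"linear": [0,0,0],"rotation": [0,0,0]}])

```text
time: 13.67
position: [0.3833, 0.1689, 0.1297]
tcp_rot: [-161.5, 89.9, -167.0]
contact_force: [-0.3, -0.2, -2.4]
width: 0.0117
```

```bash
python3 - <<'E'
from fit import *;from go import *
s,M=info([.384,.1705,.1004],-5.41);print(s["joints"].round(1),"rack-frame TCP",rk(s).round(1))
d=robot.get_image("top");e=robot.get_image("side")
for n,q in(("T1",d),("S1",e)):pickle.dump(q,open(n+".pkl","wb"))
# expected nose corners (underside z = reported - .0164)
f=M[:,2];l=M[:,1]
for k in(1,-1):
    P=s["position"]+f*.1584+k*.058*l;P[2]=s["position"][2]-.0164+.005;print("nose corner",k,P.round(4),"top",proj(T,P).round(1),"side",proj(S,P).round(1))
b=np.vstack([crop(e["pixels"],148,205,130,62,6),crop(d["pixels"],170,190,130,38,6)])
cv2.imwrite("pics/h.png",b)
E
```

```text
t 13.67 pos [0.3833 0.1689 0.1297] ydir 84.57 xtool [-2.1e-03 -5.0e-04 -1.0e+00] F [-0.3 -0.2 -2.4] w 0.0117 q6 -146.3
d world mm [  0.7   1.6 -29.3] lin tool mm [29.3  1.7  0.7]
90 rotvec tool [-0.02 -0.12  0.04]
-90 rotvec tool [1.7998e+02 6.0000e-02 1.9000e-01]
[ 5.100e+01  3.000e-01 -3.670e+01 -1.000e-01 -5.310e+01 -1.463e+02] rack-frame TCP [-250.4   60.8]
nose corner 1 [0.5464 0.2116 0.1183] top [[183.9 209. ]] side [[200.1 255.2]]
nose corner -1 [0.5355 0.0962 0.1183] top [[225.8 211.8]] side [[236.2 225.6]]
```

View pics/h.png

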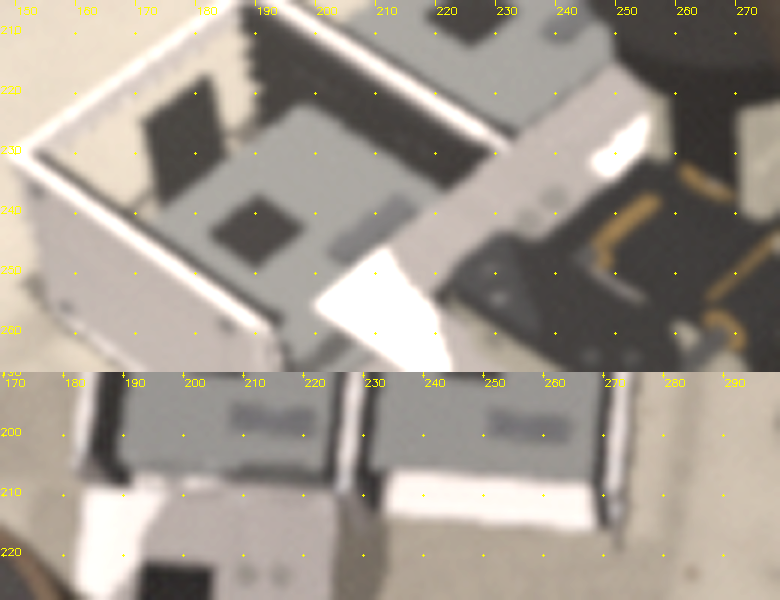

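The left nose corner shows at side (200.0,255.0) and top (183,209). Predictions were (200.1,255.2) and (183.9,209.0), so the carrier is level and the z offset constant. I'll refine the rack's lateral position and yaw numerically from the wall-top bands.

```bash
python3 - <<'E'
from fit import *
from scipy.optimize import least_squares
# wall-top centre lines: y=+125,0,-125 at z=.1; brightness centroid across the line, sampled perpendicular in each camera
RK=[.6268,.0847,np.radians(-5.41)]
out=[]
for nm,D in(("top",T),("side",S)):
    g=cv2.cvtColor(D["pixels"],cv2.COLOR_RGB2GRAY).astype(np.float32)
    for y in(.125,0,-.125):
        for x in np.arange(-.05,.056,.015):
            P=np.array([(x,y-.012,.1),(x,y,.1),(x,y+.012,.1)]);a,c,b=proj(D,place(RK,P))
            n=(b-a)/np.linalg.norm(b-a);k=np.arange(-4,4.01,.1)
            pts=(c+k[:,None]*n).astype(np.float32);v=cv2.remap(g,pts[:,0][None],pts[:,1][None],cv2.INTER_CUBIC).ravel()
            i=v.argmax();h=(v.max()+np.percentile(v,25))/2
            lo=i
            while lo>0 and v[lo]>h:lo-=1
            hi=i
            while hi<len(k)-1 and v[hi]>h:hi+=1
            off=(k[lo]+k[hi])/2;mm=off/np.linalg.norm(b-a)*24
            out.append((nm,y,x,off,k[hi]-k[lo],mm))
for nm in("top","side"):
    for y in(.125,0,-.125):
        print(nm,y,[(round(float(o[5]),1),round(float(o[4]),1)) for o in out if o[0]==nm and o[1]==y])
E
```

```text
top 0.125 [(4.8, 4.6), (4.8, 4.6), (4.8, 4.6), (4.5, 4.8), (4.7, 4.7), (4.6, 4.8), (4.3, 5.0), (4.4, 4.9)]
top 0 [(2.7, 2.7), (2.7, 2.9), (2.5, 2.6), (2.1, 2.9), (2.3, 2.6), (1.6, 2.7), (1.6, 2.9), (1.4, 3.0)]
top -0.125 [(2.8, 2.2), (2.4, 2.1), (2.4, 2.3), (2.0, 2.2), (2.0, 2.2), (1.4, 2.2), (1.3, 2.1), (1.1, 2.4)]
side 0.125 [(5.0, 2.8), (4.7, 2.9), (4.6, 3.0), (4.4, 2.8), (4.1, 3.0), (3.9, 2.4), (3.7, 2.4), (3.4, 2.4)]
side 0 [(4.8, 2.6), (4.6, 2.4), (4.4, 2.7), (4.3, 2.6), (4.2, 2.5), (3.9, 2.3), (3.5, 2.2), (3.7, 2.3)]
side -0.125 [(3.9, 2.2), (4.0, 2.5), (3.6, 2.2), (3.1, 2.3), (3.0, 2.0), (3.0, 2.2), (2.9, 2.1), (2.7, 2.2)]
```

```bash
python3 - <<'E'
from fit import *;from go import *
s=robot.sense();R=Ro.from_euler("xyz",s["tcp_rot"],degrees=True).as_matrix();f,l=R[:,2],R[:,1]
for nm,D in(("top",pickle.load(open("T1.pkl","rb"))),("side",pickle.load(open("S1.pkl","rb")))):
    g=cv2.cvtColor(D["pixels"],cv2.COLOR_RGB2GRAY).astype(np.float32)
    def edge(pc,dirn,lab):
        a,c,b=proj(D,np.array([pc-dirn*.012,pc,pc+dirn*.012]));L=np.linalg.norm(b-a);k=np.arange(-4,4.01,.1)
        pts=(c+k[:,None]*(b-a)/L).astype(np.float32);v=cv2.remap(g,pts[:,0][None],pts[:,1][None],cv2.INTER_CUBIC).ravel()
        d=np.gradient(cv2.GaussianBlur(v[None],(9,1),2).ravel());i=abs(d).argmax();return round(float(k[i]/L*24),1),int(d[i]*10)
    def P(x,y):  # carrier frame
        q=s["position"]+f*(x+.0934)+l*y;q[2]=s["position"][2]-.0164+.005;return q
    print(nm,"left",[edge(P(x,.058),l,"") for x in(.06,.05,.04,.03,.02,.01,0)])
    print(nm,"right",[edge(P(x,-.058),l,"") for x in(.06,.05,.04,.03,.02,.01,0)])
    print(nm,"nose",[edge(P(.065,y),f,"") for y in(.055,.045,.03,.015,0,-.015,-.03,-.045)])
E
```

```text
top left [(0.6, -28), (-0.6, -36), (-1.1, -30), (0.0, -33), (-0.8, -43), (-7.4, -33), (0.0, 17)]
top right [(-1.7, 25), (-2.5, 24), (-1.4, 23), (-1.4, 28), (-2.5, 22), (-0.8, 22), (-1.6, 24)]
top nose [(-0.6, -36), (0.0, -64), (7.0, -26), (7.3, -14), (8.4, -21), (6.5, -29), (7.3, -23), (5.9, -25)]
side left [(0.5, -48), (1.2, -50), (2.1, -67), (2.1, -59), (1.2, -47), (1.9, -54), (2.8, -67)]
side right [(2.1, 4), (9.4, -1), (2.9, 2), (-0.3, -36), (3.4, -29), (7.2, 2), (-0.8, 23)]
side nose [(-1.3, -56), (-0.8, -50), (1.3, -56), (0.5, -23), (-0.3, -18), (-1.1, -45), (0.3, -49), (8.8, 22)]
```

Relative to the carrier, the rack sits about 3 mm further left and 0.7° more clockwise, with both cameras agreeing. Update the rack pose.

```bash
sed -i 's/^RK=.*/RK=np.array([.6271,.0875,np.radians(-6.1)])/' go.py; cat >> go.py <<'E'
def tgt(x,y,z):
    c,q=np.cos(RK[2]),np.sin(RK[2]);return [RK[0]+c*x-q*y,RK[1]+q*x+c*y,z]
def st(x=None,z=.1004):
    s=robot.sense();print("rack TCP",rk(s).round(1));
    info(tgt((x if x is not None else rk(s)[0])/1e3,.0625,z),np.degrees(RK[2]))
    a=RK[2];F=s["contact_force"];print("F along rack x %.1f y %.1f z %.1f"%(F[0]*np.cos(a)+F[1]*np.sin(a),-F[0]*np.sin(a)+F[1]*np.cos(a),F[2]))
E
python3 -c "
from go import *
st(-250)"
```

```text
rack TCP [-250.3   55.9]
t 13.77 pos [0.3842 0.1697 0.1313] ydir 84.59 xtool [-1.0e-04  1.2e-03 -1.0e+00] F [-0.1  0.1 -1.9] w 0.0118 q6 -146.3
d world mm [  1.    6.5 -30.9] lin tool mm [30.9  6.5  0.4]
90 rotvec tool [ 0.69 -0.01 -0.07]
-90 rotvec tool [-1.7931e+02  1.1000e-01 -2.0000e-02]
F along rack x -0.2 y 0.1 z -1.9
```

Emit:
drive_tool(series=[{"gripper": 1,"linear": [0,2.2,0],"rotation": [0.7,0,0]},{"gripper": 1,"linear": [0,2.2,0],"rotation": [0,0,0]},{"gripper": 1,"linear": [0,2.1,0],"rotation": [0,0,0]},{"gripper": 1,"linear": [6,0,0],"rotation": [0,0,0]},{"gripper": 1,"linear": [8,0,0],"rotation": [0,0,0]},{"gripper": 1,"linear": [8,0,0],"rotation": [0,0,0]},{"gripper": 1,"linear": [6,0,0],"rotation": [0,0,0]},{"gripper": 1,"linear": [2.9,0,0],"rotation": [0,0,0]},{"gripper": 1,"linear": [0,0,0],"rotation": [0,0,0]},{"gripper": 1,"linear": [0,0,0],"rotation": [0,0,0]}])

```text
time: 14.6
position: [0.3847, 0.176, 0.1]
tcp_rot: [130.1, 89.9, 123.9]
contact_force: [1.0, -0.1, -1.5]
width: 0.012
```

```bash
python3 - <<'E'
from fit import *;from go import *
st(-240)
d=robot.get_image("top");e=robot.get_image("side")
b=np.vstack([crop(e["pixels"],165,215,110,58,7),crop(d["pixels"],175,195,110,27,7)])
cv2.imwrite("pics/i.png",b)
E
```

```text
rack TCP [-250.5   62.2]
t 14.6 pos [0.3847 0.176  0.1   ] ydir 83.88 xtool [-6.e-04  8.e-04 -1.e+00] F [ 1.  -0.1 -1.5] w 0.012 q6 -147.6
d world mm [10.4 -0.9  0.4] lin tool mm [-0.4  0.3 10.5]
90 rotvec tool [-0.02 -0.04 -0.04]
-90 rotvec tool [ 1.7998e+02 -7.0000e-02  6.0000e-02]
F along rack x 1.0 y 0.0 z -1.5
```

View pics/i.png

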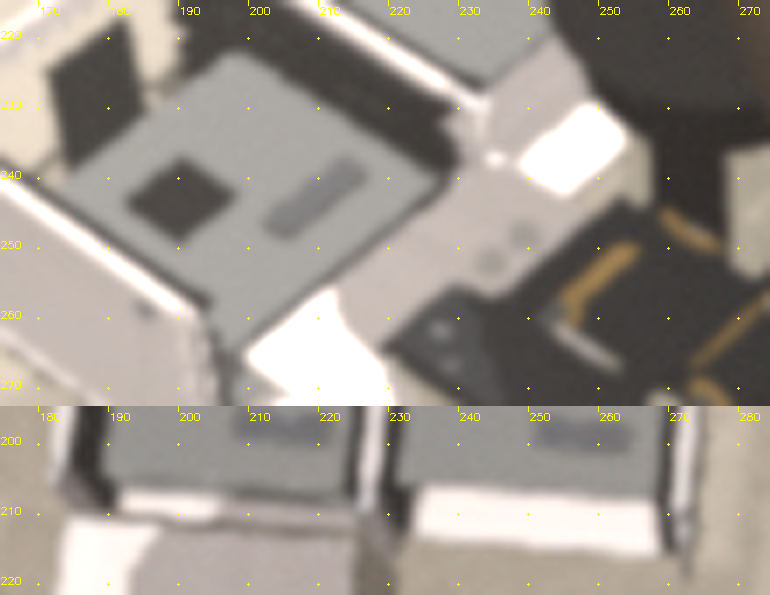

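Side: left nose corner at (199.9,265.2), just ahead of the free upper rails. Top: sheet between columns 183.5 and 225, in front of the bay. Advance gently, watching forces.

Emit:
drive_tool(series=[{"gripper": 1,"linear": [0,0,4],"rotation": [0,0,0]},{"gripper": 1,"linear": [0,0,4],"rotation": [0,0,0]},{"gripper": 1,"linear": [0,0,4],"rotation": [0,0,0]},{"gripper": 1,"linear": [0,0,4],"rotation": [0,0,0]},{"gripper": 1,"linear": [0,0,3],"rotation": [0,0,0]},{"gripper": 1,"linear": [0,0,0],"rotation": [0,0,0]}])

```text
time: 15.2
position: [0.4043, 0.1741, 0.1002]
tcp_rot: [96.6, 89.9, 90.5]
contact_force: [-0.5, -0.1, -2.5]
width: 0.0118
```

Emit:
drive_tool(series=[{"gripper": 1,"linear": [0,0,2],"rotation": [0,0,0]},{"gripper": 1,"linear": [0,0,2],"rotation": [0,0,0]},{"gripper": 1,"linear": [0,0,2],"rotation": [0,0,0]},{"gripper": 1,"linear": [0,0,0],"rotation": [0,0,0]}])

```text
time: 15.53
position: [0.4099, 0.1735, 0.1002]
tcp_rot: [97.4, 89.9, 91.3]
contact_force: [0.6, 0.4, -2.5]
width: 0.0119
```

```bash
python3 -c "
from go import *
st()"
```

```text
rack TCP [-225.2   62.5]
t 15.53 pos [0.4099 0.1735 0.1002] ydir 83.88 xtool [-0.      0.0015 -1.    ] F [ 0.6  0.4 -2.5] w 0.0119 q6 -144.5
d world mm [0.  0.  0.2] lin tool mm [-0.2  0.  -0. ]
90 rotvec tool [-0.02 -0.01 -0.08]
-90 rotvec tool [ 1.7998e+02 -1.3000e-01  2.0000e-02]
F along rack x 0.5 y 0.4 z -2.5
```

Emit:
drive_tool(series=[{"gripper": 1,"linear": [0,0,2],"rotation": [0,0,0]},{"gripper": 1,"linear": [0,0,2],"rotation": [0,0,0]},{"gripper": 1,"linear": [0,0,2],"rotation": [0,0,0]},{"gripper": 1,"linear": [0,0,0],"rotation": [0,0,0]}])

```text
time: 15.87
position: [0.4159, 0.1729, 0.1002]
tcp_rot: [95.5, 89.9, 89.4]
contact_force: [0.1, 0.2, -1.2]
width: 0.0121
```

Emit:
drive_tool(series=[{"gripper": 1,"linear": [0,0,2],"rotation": [0,0,0]},{"gripper": 1,"linear": [0,0,2],"rotation": [0,0,0]},{"gripper": 1,"linear": [0,0,2],"rotation": [0,0,0]},{"gripper": 1,"linear": [0,0,0],"rotation": [0,0,0]}])

```text
time: 16.2
position: [0.4219, 0.1723, 0.1002]
tcp_rot: [95.1, 89.9, 88.9]
contact_force: [0.6, -0.6, -2.1]
width: 0.0115
```

Emit:
drive_tool(series=[{"gripper": 1,"linear": [0,0,2],"rotation": [0,0,0]},{"gripper": 1,"linear": [0,0,2],"rotation": [0,0,0]},{"gripper": 1,"linear": [0,0,2],"rotation": [0,0,0]},{"gripper": 1,"linear": [0,0,2],"rotation": [0,0,0]},{"gripper": 1,"linear": [0,0,0],"rotation": [0,0,0]}])

```text
time: 16.62
position: [0.4298, 0.1714, 0.1002]
tcp_rot: [98.2, 89.9, 92.1]
contact_force: [0.3, 1.0, -1.7]
width: 0.0117
```

```bash
python3 -c "
from go import *
st()
print(robot.sense()['moment'])"
```

```text
rack TCP [-205.1   62.4]
t 16.62 pos [0.4298 0.1714 0.1002] ydir 83.87 xtool [-1.0e-04  1.5e-03 -1.0e+00] F [ 0.3  1.  -1.7] w 0.0117 q6 -142.2
d world mm [0.  0.1 0.2] lin tool mm [-0.2  0.1 -0. ]
90 rotvec tool [-0.03 -0.01 -0.08]
-90 rotvec tool [ 1.7997e+02 -1.3000e-01  2.0000e-02]
F along rack x 0.2 y 1.0 z -1.7
[0.04664673 0.06544047 0.00853627]
```

Nose is 12 mm past the flares with no contact force. Continue.

Emit:
drive_tool(series=[{"gripper": 1,"linear": [0,0,3],"rotation": [0,0,0]},{"gripper": 1,"linear": [0,0,4],"rotation": [0,0,0]},{"gripper": 1,"linear": [0,0,4],"rotation": [0,0,0]},{"gripper": 1,"linear": [0,0,4],"rotation": [0,0,0]},{"gripper": 1,"linear": [0,0,4],"rotation": [0,0,0]},{"gripper": 1,"linear": [0,0,4],"rotation": [0,0,0]},{"gripper": 1,"linear": [0,0,2],"rotation": [0,0,0]},{"gripper": 1,"linear": [0,0,0],"rotation": [0,0,0]}])

```text
time: 17.28
position: [0.4548, 0.1686, 0.1001]
tcp_rot: [103.2, 89.9, 97.1]
contact_force: [0.9, -0.2, -1.7]
width: 0.0115
```

```bash
python3 -c "
from go import *
st()
print(robot.sense()['moment'])"
```

```text
rack TCP [-180.    62.3]
t 17.28 pos [0.4548 0.1686 0.1001] ydir 83.86 xtool [-2.0e-04  1.4e-03 -1.0e+00] F [ 0.9 -0.2 -1.7] w 0.0115 q6 -139.7
d world mm [0.  0.2 0.3] lin tool mm [-0.3  0.2 -0. ]
90 rotvec tool [-0.04 -0.02 -0.08]
-90 rotvec tool [ 1.7996e+02 -1.2000e-01  3.0000e-02]
F along rack x 1.0 y -0.1 z -1.7
[ 0.05152998  0.06967603 -0.006694  ]
```

Emit:
drive_tool(series=[{"gripper": 1,"linear": [0,0,3],"rotation": [0,0,0]},{"gripper": 1,"linear": [0,0,4],"rotation": [0,0,0]},{"gripper": 1,"linear": [0,0,4],"rotation": [0,0,0]},{"gripper": 1,"linear": [0,0,4],"rotation": [0,0,0]},{"gripper": 1,"linear": [0,0,4],"rotation": [0,0,0]},{"gripper": 1,"linear": [0,0,4],"rotation": [0,0,0]},{"gripper": 1,"linear": [0,0,2],"rotation": [0,0,0]},{"gripper": 1,"linear": [0,0,0],"rotation": [0,0,0]}])

```text
time: 17.95
position: [0.4796, 0.1659, 0.1001]
tcp_rot: [102.4, 89.9, 96.3]
contact_force: [-0.2, 0.2, -1.8]
width: 0.0115
```

Emit:
drive_tool(series=[{"gripper": 1,"linear": [0,0,3],"rotation": [0,0,0]},{"gripper": 1,"linear": [0,0,4],"rotation": [0,0,0]},{"gripper": 1,"linear": [0,0,4],"rotation": [0,0,0]},{"gripper": 1,"linear": [0,0,4],"rotation": [0,0,0]},{"gripper": 1,"linear": [0,0,4],"rotation": [0,0,0]},{"gripper": 1,"linear": [0,0,2],"rotation": [0,0,0]},{"gripper": 1,"linear": [0,0,0],"rotation": [0,0,0]}])

```text
time: 18.53
position: [0.5005, 0.1637, 0.1001]
tcp_rot: [103.7, 89.9, 97.6]
contact_force: [-0.6, -0.1, -2.2]
width: 0.012
```

```bash
python3 -c "
from go import *
st()
print(robot.sense()['moment'])"
```

```text
rack TCP [-134.    62.3]
t 18.53 pos [0.5005 0.1637 0.1001] ydir 83.86 xtool [-2.0e-04  1.4e-03 -1.0e+00] F [-0.6 -0.1 -2.2] w 0.012 q6 -135.5
d world mm [0.  0.2 0.3] lin tool mm [-0.3  0.2 -0. ]
90 rotvec tool [-0.04 -0.02 -0.08]
-90 rotvec tool [ 1.7996e+02 -1.2000e-01  3.0000e-02]
F along rack x -0.6 y -0.1 z -2.2
[-0.03952674  0.09254774 -0.05424324]
```

Emit:
drive_tool(series=[{"gripper": 1,"linear": [0,0,2],"rotation": [0,0,0]},{"gripper": 1,"linear": [0,0,2],"rotation": [0,0,0]},{"gripper": 1,"linear": [0,0,2],"rotation": [0,0,0]},{"gripper": 1,"linear": [0,0,2],"rotation": [0,0,0]},{"gripper": 1,"linear": [0,0,1],"rotation": [0,0,0]},{"gripper": 1,"linear": [0,0,1],"rotation": [0,0,0]}])

```text
time: 19.03
position: [0.5101, 0.1627, 0.1002]
tcp_rot: [102.0, 89.9, 95.9]
contact_force: [0.6, 0.3, -2.7]
width: 0.0117
```

Emit:
drive_tool(series=[{"gripper": 1,"linear": [0,0,1],"rotation": [0,0,0]},{"gripper": 1,"linear": [0,0,1],"rotation": [0,0,0]},{"gripper": 1,"linear": [0,0,1],"rotation": [0,0,0]},{"gripper": 1,"linear": [0,0,1],"rotation": [0,0,0]}])

```text
time: 19.37
position: [0.514, 0.1623, 0.1002]
tcp_rot: [101.5, 89.9, 95.3]
contact_force: [-0.5, 0.4, -2.0]
width: 0.0115
```

Emit:
drive_tool(series=[{"gripper": 1,"linear": [0,0,1],"rotation": [0,0,0]},{"gripper": 1,"linear": [0,0,1],"rotation": [0,0,0]},{"gripper": 1,"linear": [0,0,1],"rotation": [0,0,0]}])

```text
time: 19.62
position: [0.517, 0.162, 0.1002]
tcp_rot: [102.0, 89.9, 95.9]
contact_force: [0.1, -0.1, -1.5]
width: 0.0119
```

Emit:
drive_tool(series=[{"gripper": 1,"linear": [0,0,1],"rotation": [0,0,0]},{"gripper": 1,"linear": [0,0,1],"rotation": [0,0,0]},{"gripper": 1,"linear": [0,0,1],"rotation": [0,0,0]}])

```text
time: 19.87
position: [0.5188, 0.1614, 0.0999]
tcp_rot: [159.9, 89.9, 153.7]
contact_force: [-5.6, 1.0, 1.8]
width: 0.0118
```

Emit:
drive_tool(series=[{"gripper": 1,"linear": [0,0,1],"rotation": [0,0,0]},{"gripper": 1,"linear": [0,0,1],"rotation": [0,0,0]}])

```text
time: 20.03
position: [0.5208, 0.1612, 0.1]
tcp_rot: [159.4, 89.9, 153.3]
contact_force: [-7.0, 1.5, 2.0]
width: 0.012
```

Emit:
drive_tool(series=[{"gripper": 1,"linear": [0,0,1],"rotation": [0,0,0]},{"gripper": 1,"linear": [0,0,1],"rotation": [0,0,0]}])

```text
time: 20.2
position: [0.5227, 0.161, 0.1]
tcp_rot: [159.5, 89.9, 153.3]
contact_force: [-6.7, 1.2, 1.6]
width: 0.0118
```

Ejector contact at about 6 N, and the bar is moving. Continue in small steps.

Emit:
drive_tool(series=[{"gripper": 1,"linear": [0,0,1],"rotation": [0,0,0]}])

```text
time: 20.28
position: [0.5232, 0.1607, 0.0998]
tcp_rot: [172.4, 89.8, 166.3]
contact_force: [-10.7, 2.9, 3.0]
width: 0.0116
```

Emit:
drive_tool(series=[{"gripper": 1,"linear": [0,0,1],"rotation": [0,0,0]}])

```text
time: 20.37
position: [0.5232, 0.1604, 0.0996]
tcp_rot: [-178.4, 89.7, 175.4]
contact_force: [-14.9, 2.9, 4.9]
width: 0.0117
```

Emit:
drive_tool(series=[{"gripper": 1,"linear": [0,0,0.7],"rotation": [0,0,0]}])

```text
time: 20.45
position: [0.5232, 0.1602, 0.0994]
tcp_rot: [-174.9, 89.7, 178.9]
contact_force: [-16.5, 3.8, 5.3]
width: 0.0117
```

```bash
python3 -c "
from go import *
st()
print(robot.sense()['moment'])"
```

```text
rack TCP [-111.    61.2]
t 20.45 pos [0.5232 0.1602 0.0994] ydir 83.84 xtool [-6.e-03  1.e-04 -1.e+00] F [-16.5   3.8   5.3] w 0.0117 q6 -133.4
d world mm [0.1 1.3 1. ] lin tool mm [-1.   1.3 -0. ]
90 rotvec tool [-0.06 -0.34  0.03]
-90 rotvec tool [1.7994e+02 5.0000e-02 5.3000e-01]
F along rack x -16.8 y 2.1 z 5.3
[1.26644773 5.64568263 0.1567398 ]
```

TCP stalls at x=0.5232 while force rises to 17 N, as a hard stop would. I'll check the bar's travel in the images before letting go.

```bash
python3 - <<'E'
from fit import *;from go import *
d=robot.get_image("top");e=robot.get_image("side")
w=np.vstack([np.hstack([crop(S["pixels"],163,205,44,50,8,5),crop(e["pixels"],163,205,44,50,8,5)]),np.hstack([crop(T["pixels"],192,155,44,22,8,5),crop(d["pixels"],192,155,44,22,8,5)])])
cv2.imwrite("pics/j.png",w)
E
```

```text
(no output)
```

View pics/j.png

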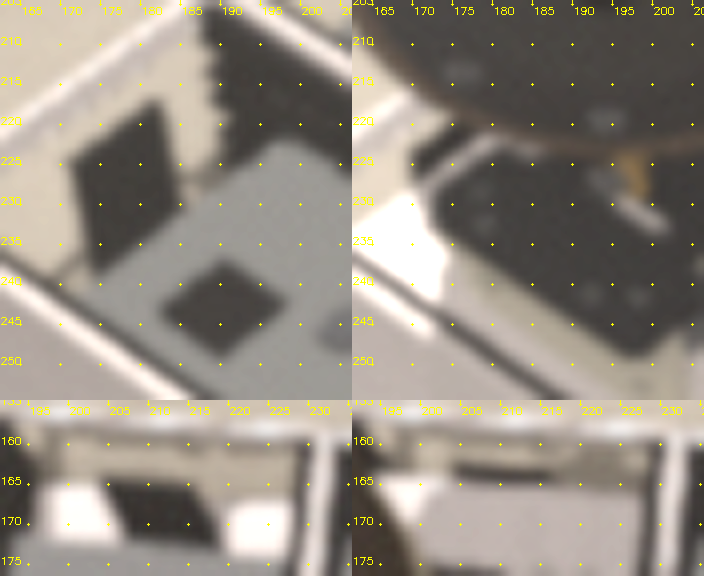

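The bar's rear top edge moved from row ~164.5 to ~162.5 in the top view, about 5 mm, with the sheet's nose flush against it. That fits a full stroke from a 2–3 mm start. Unload, then seat before releasing.

Emit:
drive_tool(series=[{"gripper": 1,"linear": [0,0,-1],"rotation": [0,0,0]},{"gripper": 1,"linear": [0,0,-1],"rotation": [0,0,0]},{"gripper": 1,"linear": [0,0,0],"rotation": [0,0,0]}])

```text
time: 20.8
position: [0.5233, 0.1607, 0.0997]
tcp_rot: [168.0, 89.9, 161.9]
contact_force: [-6.1, -0.3, -2.2]
width: 0.0117
```

Emit:
drive_tool(series=[{"gripper": 1,"linear": [0.5,0,0],"rotation": [0,0,0]},{"gripper": 1,"linear": [0.5,0,0],"rotation": [0,0,0]},{"gripper": 1,"linear": [0,0,0],"rotation": [0,0,0]}])

```text
time: 21.05
position: [0.5231, 0.1607, 0.0988]
tcp_rot: [171.3, 89.8, 165.2]
contact_force: [-9.4, 1.1, 2.3]
width: 0.0116
```

```bash
python3 -c "
from go import *
st()
print(robot.sense()['moment'])"
```

```text
rack TCP [-111.1   61.8]
t 21.05 pos [0.5231 0.1607 0.0988] ydir 83.86 xtool [-2.7e-03  7.0e-04 -1.0e+00] F [-9.4  1.1  2.3] w 0.0116 q6 -133.5
d world mm [0.1 0.7 1.6] lin tool mm [-1.6  0.7 -0. ]
90 rotvec tool [-0.04 -0.16 -0.02]
-90 rotvec tool [ 1.7996e+02 -4.0000e-02  2.5000e-01]
F along rack x -9.5 y 0.1 z 2.3
[ 0.39623213  3.10315412 -0.00477056]
```

Emit:
drive_tool(series=[{"gripper": 1,"linear": [0,0,-1],"rotation": [0,0,0]},{"gripper": 1,"linear": [0,0,0],"rotation": [0,0,0]},{"gripper": 0.5,"linear": [0,0,0],"rotation": [0,0,0]},{"gripper": 0.5,"linear": [0,0,0],"rotation": [0,0,0]},{"gripper": 0.5,"linear": [0,0,0],"rotation": [0,0,0]},{"gripper": 0.5,"linear": [0,0,0],"rotation": [0,0,0]},{"gripper": 0.5,"linear": [0,0,0],"rotation": [0,0,0]},{"gripper": 0.5,"linear": [0,0,0],"rotation": [0,0,0]}])

```text
time: 21.72
position: [0.5239, 0.1613, 0.0993]
tcp_rot: [85.6, 89.9, 79.5]
contact_force: [-0.2, -0.1, 0.2]
width: 0.0223
```

```bash
python3 -c "
from go import *
st()"
```

```text
rack TCP [-110.5   62.4]
t 21.72 pos [0.5239 0.1613 0.0993] ydir 83.88 xtool [ 3.0e-04  1.7e-03 -1.0e+00] F [-0.2 -0.1  0.2] w 0.0223 q6 -133.6
d world mm [0.  0.1 1.1] lin tool mm [-1.1  0.1  0. ]
90 rotvec tool [-0.02  0.01 -0.1 ]
-90 rotvec tool [ 1.7998e+02 -1.5000e-01 -1.0000e-02]
F along rack x -0.2 y -0.1 z 0.2
```

Emit:
drive_tool(series=[{"gripper": 0.4,"linear": [-2,0,0],"rotation": [0,0,0]},{"gripper": 0.4,"linear": [-4,0,0],"rotation": [0,0,0]},{"gripper": 0.4,"linear": [-6,0,0],"rotation": [0,0,0]},{"gripper": 0.4,"linear": [-8,0,0],"rotation": [0,0,0]},{"gripper": 0.4,"linear": [-10,0,0],"rotation": [0,0,0]},{"gripper": 0.4,"linear": [-15,0,0],"rotation": [0,0,0]},{"gripper": 0,"linear": [-15,0,0],"rotation": [0,0,0]},{"gripper": 0,"linear": [-15,0,0],"rotation": [0,0,0]},{"gripper": 0,"linear": [-15,0,0],"rotation": [0,0,0]},{"gripper": 0,"linear": [-10,0,0],"rotation": [0,0,0]}])

```text
time: 22.55
position: [0.5242, 0.1614, 0.2019]
tcp_rot: [57.1, 89.8, 51.0]
contact_force: [-0.2, -0.3, 0.3]
width: 0.0429
```

Emit:
drive_tool(series=[{"gripper": 0,"linear": [0,-10,-5],"rotation": [0,0,0]},{"gripper": 0,"linear": [0,-20,0],"rotation": [0,0,0]},{"gripper": 0,"linear": [0,-25,0],"rotation": [0,0,0]},{"gripper": 0,"linear": [0,-25,0],"rotation": [0,0,0]},{"gripper": 0,"linear": [0,-25,0],"rotation": [0,0,0]},{"gripper": 0,"linear": [0,-25,0],"rotation": [0,0,0]},{"gripper": 0,"linear": [0,-25,0],"rotation": [0,0,0]},{"gripper": 0,"linear": [0,-25,0],"rotation": [0,0,0]},{"gripper": 0,"linear": [0,-20,0],"rotation": [0,0,0]},{"gripper": 0,"linear": [0,-10,0],"rotation": [0,0,0]},{"gripper": 0,"linear": [0,0,0],"rotation": [0,0,0]}])

```text
time: 23.47
position: [0.4952, -0.049, 0.1986]
tcp_rot: [125.2, 89.9, 118.9]
contact_force: [0.9, 1.0, -0.6]
width: 0.0437
```

```bash
python3 - <<'E'
from fit import *;from go import *
st()
# sheet edges vs expected pose in rack: nose at 47.4+, underside .082
for nm in("top","side"):
    D=robot.get_image(nm);cv2.imwrite(f"pics/fin_{nm}.png",D["pixels"][:,:,::-1])
    g=cv2.cvtColor(D["pixels"],cv2.COLOR_RGB2GRAY).astype(np.float32);r=[]
    def W(x,y,z):return np.array(tgt(x,y,z))
    for lab,c,dr in[("tongue end",(.0474-.184,.0625,.087),(1,0)),("sheet rear L",(.0474-.13,.0625+.04,.087),(1,0)),("sheet rear R",(.0474-.13,.0625-.04,.087),(1,0)),("tongue L",(.0474-.17,.0625+.022,.087),(0,1)),("tongue R",(.0474-.17,.0625-.022,.087),(0,1))]:
        A=[W(c[0]+k*dr[0],c[1]+k*dr[1],c[2]) for k in(-.012,0,.012)];a,m,b=proj(D,np.array(A));L=np.linalg.norm(b-a);k=np.arange(-5,5.01,.1)
        pts=(m+k[:,None]*(b-a)/L).astype(np.float32);v=cv2.remap(g,pts[:,0][None],pts[:,1][None],cv2.INTER_CUBIC).ravel()
        d=np.gradient(cv2.GaussianBlur(v[None],(9,1),2).ravel());i=abs(d).argmax();r.append((lab,round(float(k[i]/L*24),1),int(d[i]*10)))
    print(nm,r)
E
```

```text
rack TCP [-116.6 -149.7]
t 23.47 pos [ 0.4952 -0.049   0.1986] ydir 83.75 xtool [-8.0e-04  1.4e-03 -1.0e+00] F [ 0.9  1.  -0.6] w 0.0437 q6 -113.2
d world mm [ 22.6 211.  -98.2] lin tool mm [ 98.5 212.1  -0.5]
90 rotvec tool [-0.15 -0.05 -0.08]
-90 rotvec tool [ 1.7985e+02 -1.2000e-01  8.0000e-02]
F along rack x 0.8 y 1.1 z -0.6
top [('tongue end', 4.3, -3), ('sheet rear L', 11.0, 1), ('sheet rear R', -13.3, 5), ('tongue L', -12.4, 5), ('tongue R', 9.3, -59)]
side [('tongue end', 9.5, -74), ('sheet rear L', -4.8, 57), ('sheet rear R', -2.5, 16), ('tongue L', 2.7, -36), ('tongue R', 11.1, -34)]
```

Release was clean with zero contact force. As viewing is used up, I'll check numerically that the nose and bar haven't moved, comparing the top crop with the one taken at the stop.

```bash
python3 - <<'E'
from fit import *;from go import *
j=cv2.imread("pics/j.png")[400:576,352:704]
D=robot.get_image("top");c=crop(D["pixels"],192,155,44,22,8,5)
a,b=[cv2.cvtColor(q[24:,:],cv2.COLOR_BGR2GRAY).astype(int) for q in(j,c)]
print("now minus then mean abs",abs(a-b).mean())
for u in(208,212,222,226):
    x=int((u-192+.5)*8);print(u,"then",a[::8,x-4:x+4].mean(1).astype(int).tolist(),"now",b[::8,x-4:x+4].mean(1).astype(int).tolist())
# bystanders: compare with start images away from arm
for nm,D0 in(("top",T),("side",S)):
    E=robot.get_image(nm)["pixels"].astype(int);d=abs(E-D0["pixels"].astype(int)).sum(2)
    for lab,(u,v,w,h) in dict(top=dict(cutter=(132,225,32,48),relay=(238,264,16,18),tweez=(280,232,45,50)),side=dict(cutter=(176,320,44,56),relay=(294,262,22,22),tweez=(295,200,65,50)))[nm].items():
        print(nm,lab,"diff mean",d[v:v+h,u:u+w].mean().round(1),"max",d[v:v+h,u:u+w].max())
E
```

```text
now minus then mean abs 49.211610346889955
208 then [194, 157, 144, 162, 163, 121, 79, 100, 153, 181, 186, 185, 185, 184, 184, 185, 185, 177, 134] now [200, 162, 148, 167, 168, 126, 83, 80, 90, 93, 95, 99, 103, 107, 108, 110, 112, 113, 115]
212 then [225, 174, 145, 163, 178, 144, 86, 88, 146, 180, 185, 185, 184, 183, 183, 182, 184, 182, 177] now [229, 178, 149, 168, 182, 151, 103, 84, 90, 99, 100, 102, 107, 109, 111, 111, 113, 114, 115]
222 then [216, 205, 164, 136, 128, 124, 122, 122, 137, 162, 179, 182, 182, 182, 181, 181, 181, 180, 173] now [222, 211, 162, 112, 91, 93, 97, 100, 103, 106, 109, 109, 112, 114, 113, 115, 117, 118, 120]
226 then [235, 224, 180, 152, 154, 150, 132, 119, 127, 154, 177, 183, 182, 181, 178, 175, 174, 172, 168] now [238, 220, 150, 96, 91, 98, 101, 105, 108, 109, 111, 112, 114, 115, 116, 118, 119, 121, 121]
top cutter diff mean 124.2 max 366
top relay diff mean 68.0 max 134
top tweez diff mean 144.6 max 378
side cutter diff mean 22.0 max 33
side relay diff mean 90.3 max 174
side tweez diff mean 106.2 max 185
```

The arm occludes the view, so move it aside and recheck.

Emit:
drive_tool(series=[{"gripper": 0,"linear": [0,-15,0],"rotation": [0,0,0]},{"gripper": 0,"linear": [0,-25,0],"rotation": [0,0,0]},{"gripper": 0,"linear": [0,-25,0],"rotation": [0,0,0]},{"gripper": 0,"linear": [0,-25,0],"rotation": [0,0,0]},{"gripper": 0,"linear": [0,-25,0],"rotation": [0,0,0]},{"gripper": 0,"linear": [0,-25,0],"rotation": [0,0,0]},{"gripper": 0,"linear": [0,-25,0],"rotation": [0,0,0]},{"gripper": 0,"linear": [0,-25,0],"rotation": [0,0,0]},{"gripper": 0,"linear": [0,-25,0],"rotation": [0,0,0]},{"gripper": 0,"linear": [0,-25,0],"rotation": [0,0,0]},{"gripper": 0,"linear": [0,-25,0],"rotation": [0,0,0]},{"gripper": 0,"linear": [0,-25,0],"rotation": [0,0,0]},{"gripper": 0,"linear": [0,-25,0],"rotation": [0,0,0]},{"gripper": 0,"linear": [0,-25,0],"rotation": [0,0,0]},{"gripper": 0,"linear": [0,-25,0],"rotation": [0,0,0]},{"gripper": 0,"linear": [0,-25,0],"rotation": [0,0,0]},{"gripper": 0,"linear": [0,-15,0],"rotation": [0,0,0]},{"gripper": 0,"linear": [0,0,0],"rotation": [0,0,0]}])

```text
time: 25.22
position: [0.4531, -0.4516, 0.1973]
tcp_rot: [134.8, 89.9, 128.6]
contact_force: [0.6, 1.2, 0.2]
width: 0.0438
```

```bash
python3 - <<'E'
from fit import *;from go import *
j=cv2.imread("pics/j.png")[400:576,352:704]
D=robot.get_image("top");c=crop(D["pixels"],192,155,44,22,8,5)
a,b=[cv2.cvtColor(q[24:,:],cv2.COLOR_BGR2GRAY).astype(int) for q in(j,c)]
for u in(208,212,222,226):
    x=int((u-192+.5)*8);print(u,"then",a[::8,x-4:x+4].mean(1).astype(int).tolist(),"now",b[::8,x-4:x+4].mean(1).astype(int).tolist())
def edges(im):return cv2.Canny(im,60,140)
for nm,D0 in(("top",T),("side",S)):
    E=robot.get_image(nm)["pixels"];cv2.imwrite(f"pics/end_{nm}.png",E[:,:,::-1]);E=cv2.cvtColor(E,cv2.COLOR_RGB2GRAY);G=cv2.cvtColor(D0["pixels"],cv2.COLOR_RGB2GRAY)
    for lab,(u,v,w,h) in dict(top=dict(cutter=(132,225,32,48),relay=(238,264,16,18),tweez=(280,232,45,50),rackR=(232,160,45,50)),side=dict(cutter=(176,320,44,56),relay=(294,262,22,22),tweez=(295,200,65,50)))[nm].items():
        r=cv2.matchTemplate(E[v-5:v+h+5,u-5:u+w+5],G[v:v+h,u:u+w],cv2.TM_CCOEFF_NORMED);_,m,_,l=cv2.minMaxLoc(r);print(nm,lab,"match",round(m,2),"shift",(l[0]-5,l[1]-5))
print(robot.sense()["contact_force"],robot.sense()["position"],robot.sense()["time"])
E
```

```text
208 then [194, 157, 144, 162, 163, 121, 79, 100, 153, 181, 186, 185, 185, 184, 184, 185, 185, 177, 134] now [210, 173, 159, 179, 178, 135, 124, 188, 251, 255, 255, 255, 255, 255, 255, 255, 255, 255, 217]
212 then [225, 174, 145, 163, 178, 144, 86, 88, 146, 180, 185, 185, 184, 183, 183, 182, 184, 182, 177] now [241, 189, 161, 180, 193, 159, 111, 148, 234, 255, 255, 255, 255, 255, 255, 255, 255, 255, 255]
222 then [216, 205, 164, 136, 128, 124, 122, 122, 137, 162, 179, 182, 182, 182, 181, 181, 181, 180, 173] now [232, 221, 179, 158, 176, 193, 195, 197, 219, 251, 255, 255, 255, 255, 255, 255, 255, 255, 255]
226 then [235, 224, 180, 152, 154, 150, 132, 119, 127, 154, 177, 183, 182, 181, 178, 175, 174, 172, 168] now [249, 239, 192, 167, 181, 197, 196, 191, 206, 244, 255, 255, 255, 255, 255, 255, 254, 254, 252]
top cutter match 1.0 shift (0, 0)
top relay match 0.88 shift (0, 0)
top tweez match 0.7 shift (0, 0)
top rackR match 1.0 shift (0, 0)
side cutter match 1.0 shift (0, 0)
side relay match 0.84 shift (1, -1)
side tweez match 0.55 shift (0, 0)
[-0.87796251  0.35749789  0.09301652] [ 0.45329473 -0.44907345  0.19789941] 25.3667
```

```bash
python3 -c "
from station import robot
print(robot.close_job())"
```

```text
the job is handed in; nothing more can be done
None
```

The carrier is in the left bay on the top rail pair, which was the free one. It is pushed home against the ejector's hard stop and released, and I handed the job in at about 25 s.

**Grip:** The first grip closed on air. In the images the tool stood about 32 mm higher than its reported pose implied. I opened, went lower and gripped the fin at 11.8 mm width. The carrier was not moved by the miss. That height offset stayed constant, and the images confirmed it again in front of the rack.

**Insertion:** The nose went past the flares with no measurable contact force. The ejector bar was met at about 6–7 N and slid back. The tool then stalled at x = 0.523 m while the force rose to about 17 N, which I took as the hard stop. That puts the nose about 47 mm behind the rack's origin, inside the 44–64 mm range, and the images showed the bar moved about 5 mm.

**Last checks:**
- After release there was no contact force on the tool, and the nose edge was at the same image rows as at the stop.
- The side cutter had not moved in either view.
- The relay and tweezers also matched at zero shift in the top view, but only moderately (0.88 and 0.70), probably because of changed shadows.
- In the side view they matched worse: the relay at 0.84 with a one-pixel shift, the tweezers at 0.55 with no shift. The gripper did not work near either.
- A check of the carrier's rear edges was inconclusive: the arm hid them in the top view, and some of the side-view edges were ambiguous.

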